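# Load and lock the dango carrier

### The job

Get the carrier ready for transport: lay every dango skewer in a clear sleeve that lies loose on the table flat in the carrier's cream tray, side by side with their length running away from you, then slide the lock bar over them by its black grip until it stops. Then tighten the ring bolt on the carrier with the wooden-handled turning bar: put its rod through the ring, never using the fingers on the ring, and turn clockwise (seen from above) until it stops, taking it out and putting it in again as often as needed. Finally draw the bar out and lay it flat in the small tool tray, leaving the other things on the table where they are.

Things in the scene. Friction and masses are not known exactly. Their poses are not given: they have to be found in the camera images.
- carrier: fixed carrier: plywood board 240 x 355 x 8 mm with a cream open tray, lock bar on two rails (along x, y +-132 mm, tops 54 mm up) and the ring bolt's post (50 x 50 mm, 62 mm high, at x 0, y -175 mm). Origin on the table under the tray's middle, x away from the robot, y left, turned up to 0.25 rad. Tray inside 170 (x) by 230 mm (y); floor 13 mm, rim 46 mm above the table
- lock (a joint): lock bar: a steel flat 24 mm wide (x) spanning the tray along y, 56 to 64 mm above the table, clear of loaded packs by 17 mm. Value in m: 0 = parked beyond the tray's far wall, growing as it slides towards the robot (carrier's -x) to its end stop at 0.100 over the tray's middle. Starts at 0 to 0.02. About 2 N of friction; it stays where it is left
- lock_grip (a point): middle of the lock bar's black grip, a block 22 mm (x) by 40 mm (y) on the middle of the bar, from 64 to 96 mm above the table; the point is 80 mm up and moves with the bar
- ringbolt (a joint): steel ring bolt standing upright in the post. Value in rad: turning it clockwise seen from above makes it grow from 0 (loosest) to the end stop at 3.60 (tight). Starts at 0 to 0.8; needs about 0.15 N m; it stays where it is left
- ring (a point): centre of the ring bolt's ring, on the bolt's upright axis, 95 mm above the table. The ring stands upright: outside 36 mm, hole 20 mm, 16 mm thick along the hole. Its x axis is the hole's axis (level, open from both sides) and turns with the bolt; tight, it lies along the carrier's y. The turning bar has about 0.4 rad of play either way before it drives the ring
- bar: the turning bar, 140 g: a square wooden handle (26 x 26 x 80 mm) with a round steel rod of 12 mm diameter, round-nosed, coming 85 mm out of its end. Overall 165 mm; origin on its axis at mid-length, x towards the rod's tip: handle from x -82 to -2 mm, rod to +83 mm. It lies with its axis 13 mm above the table; it balances within the handle
- bar_tip (a point): tip of the turning bar's rod
- bar_end (a point): end of the turning bar's handle
- tooltray: the fixed small cream tool tray at the right: 220 mm (x) by 110 mm (y) outside, walls 4 mm thick and 25 mm high, floor 4 mm above the table. Origin under its centre
- pack1: a clear square plastic sleeve holding one skewer of brown dango: 130 x 26 x 26 mm, 60 to 130 g, rigid. Its origin is the centre of the sleeve (13 mm above what it lies on); its x axis is its length. There are three or four packs, all alike; an absent one reads None from the start
- pack2: a clear square plastic sleeve holding one skewer of brown dango: 130 x 26 x 26 mm, 60 to 130 g, rigid. Its origin is the centre of the sleeve (13 mm above what it lies on); its x axis is its length. There are three or four packs, all alike; an absent one reads None from the start
- pack3: a clear square plastic sleeve holding one skewer of brown dango: 130 x 26 x 26 mm, 60 to 130 g, rigid. Its origin is the centre of the sleeve (13 mm above what it lies on); its x axis is its length. There are three or four packs, all alike; an absent one reads None from the start
- pack4: a clear square plastic sleeve holding one skewer of brown dango: 130 x 26 x 26 mm, 60 to 130 g, rigid. Its origin is the centre of the sleeve (13 mm above what it lies on); its x axis is its length. There are three or four packs, all alike; an absent one reads None from the start
- dish: a white ceramic bowl, 60 mm across, 25 mm high, standing among the packs; not part of the job, leave it alone
- jar: a lidded jar, 70 mm across, 100 mm high; not part of the job, leave it alone
- pricecard: a yellow card on a dark wooden foot, 90 mm wide, 90 mm high; not part of the job, leave it alone
- tape: a roll of clear tape, 90 mm across, lying flat, 30 mm high; not part of the job, leave it alone

How it is judged:
By the outcome, as a careful person would: the job done as asked, in the order asked, and still so for the second after the job is handed in, with the robot touching nothing.
Of pack1, pack2, pack3, pack4 only 3 to 4 are there at a start; the rules pass over those that are not, and their reading is None.
At some moment in a run one of pack1, pack2, pack3, pack4 may be knocked a few centimetres aside while the robot is not near it.
Once in a run the grip may slacken for a moment while it holds something.
It also fails if it takes over 210 s, if anything falls off the work surface, if the arm or the gripper's body presses on something with over 40 N, if the wrist force passes 120 N, or if a joint passes its speed limit or range.

### The arm

A 6-joint arm with a two-finger parallel gripper is mounted at the origin on the work surface. World frame = base frame: x ahead of the robot, y to its left, z up, the work surface at z = 0. Lengths are in m, angles in rad, forces in N, time in s.
With the tool pointing down it reaches from about 0.25 to 0.8 m from the base axis. Payload 3.9 kg.
Tool frame: the origin (TCP) lies at the very end of the fingers, on their centre line; the grasp point (between the pads) lies 19 mm behind it (env.hold_point_z is the distance from the TCP to the grasp point, in m); z points along the fingers, y is the line along which they close (so a half turn about z gives the same grasp; the last joint's range is limited). The gripper opens to 85 mm and grips with 20 to 120 N. Pads are 22 mm wide; open, the fingers measure 114 mm over their backs; the gripper's body (76 mm by 85 mm) begins 54 mm behind the grasp point. The pads swing forward as they close: fully open they stand 13 mm farther back than shut.
Start: joints at [1.162, 0.26, -0.138, 1.173, 0, 1.571], TCP at [0.209, 0.482, 0.231] pointing down, gripper open.
Joint ranges: [-2.78, 2.78], [-0.83, 1.72], [-1.28, 1.37], [-1.9, 2.12], [-1.57, 1.48], [-3.14, 3.14]. Speed limits (rad/s): [2.57, 2.57, 3.14, 3.14, 3.14, 3.14].

### API

Orientations are given as a rotation vector (axis times angle).
In Python, from cell import env, vision gives the robot as it stands. The module is installed in compiled form; this text tells all that it offers.
- The arm moves only by the tool send_rows, never from a script. Its argument "deltas" is a list of rows, each a list of 5 numbers: the opening, from 0 (shut) to 1 (fully open), then the shift along the tool's x, y, z in m, then the turn about the tool's z in degrees. A call has 1 to 8 rows; each row shifts and turns the commanded pose from where the row before left it, along the tool's axes as they then stand; what a row does not reach is not made up. A row lasts 1/10 s, in which the tool goes at most 50 mm and 8.59 degrees, less where a joint would pass 70% of its speed; a pose out of reach is approached as far as the arm can. A call with a gripper value outside its range is refused whole. The fingers move at their own pace and stop on an object; "newtons" is the grip in N (left out, the last holds). Time passes only in rows, so rows that do not move let the fingers close. It gives the time, the measured TCP pose, the force, the opening and the grip force at its end, in the units of the state.
- env.get_state(): the state, without advancing time (a new reading comes with each control period).
- vision.grab_frame(name): name is "side" or "top" or "wrist"; returns a dict with "color" (480x640x3 uint8, blue, green, red), "depth" (480x640 float32, m along the optical axis (not along the pixel's ray), 0 where there is no reading), "vfov" (degrees; the focal length in pixels is half the picture's height over the tangent of half this angle, whatever the lens; pixels are square), "cx", "cy" (the principal point, pixels), "xyz" and "rotation" of the camera in the world. Camera axes: x right, y up, looking along -z (the intrinsics and any distortion apply to the point x, -y, -z); pixel columns grow to the right and rows downward; lengths in m; the calibration is good to about 2 mm. A picture is of the moment at which its call begins.
- env.finish_job(): hands the job in; it is judged then, once.
The state is a dict: "time": time; "joints": joint angles; "qd": joint speeds; "effort": joint torques, N m; "tcp_pos": TCP position; "eef_rot": TCP orientation; "wrist_force": force on the tool from outside, world axes, zero at the start; "ft_torque": the same for the moment, N m; "grip_width": opening from 0.0 (shut) to 1.0 (fully open); "gripper_force": force on a finger pad.
Only numpy, scipy, OpenCV 4.12 (cv2) and the standard library are available. Lean on these libraries where they do the work, as an engineer would, in place of code of your own. Each camera call takes 0.05 s, during which the arm holds its last target. There are 200 camera calls.

## Working session

There is one attempt and no reset: what is moved stays moved. The work goes in short steps, Python scripts to look and compute and a tool call to move; the robot and the scene stay as the last step left them, time stands still between calls to the robot, and variables do not carry over. Pictures are saved under pics/ and viewed, at most 14 in all, crops included, and the job is handed in when it is done.

Besides the shell and the picture viewer there is one more tool, called after "Call:" in YAML: its name, and indented under it one key for each argument. send_rows: Moves the arm, as the interface text tells. Its arguments: {"type":"object","properties":{"deltas":{"type":"array","items":{"type":"array","items":{"type":"number"}}},"newtons":{"type":"number"}},"required":["deltas"]}

```bash
mkdir -p pics; ls; cat > h.py <<'E'
import numpy as np, cv2
from scipy.spatial.transform import Rotation as R
from cell import env, vision
def grab(n,save=None):
    f=vision.grab_frame(n)
    if save: cv2.imwrite('pics/'+save+'.png',f['color'])
    return f
def cloud(f):
    h,w=f['depth'].shape; F=h/2/np.tan(np.radians(f['vfov'])/2)
    u,v=np.meshgrid(np.arange(w),np.arange(h)); d=f['depth']
    c=np.stack([(u-f['cx'])/F*d,-(v-f['cy'])/F*d,-d],-1)
    return c@rot(f).T+np.array(f['xyz'])
def rot(f):
    r=np.array(f['rotation']); return r if r.shape==(3,3) else R.from_rotvec(r).as_matrix()
def ray(f,u,v,z):
    F=f['color'].shape[0]/2/np.tan(np.radians(f['vfov'])/2)
    d=rot(f)@np.array([(u-f['cx'])/F,-(v-f['cy'])/F,-1]); o=np.array(f['xyz'])
    return o+d*(z-o[2])/d[2]
def proj(f,p):
    F=f['color'].shape[0]/2/np.tan(np.radians(f['vfov'])/2)
    c=rot(f).T@(np.array(p)-np.array(f['xyz'])); return f['cx']-F*c[0]/c[2], f['cy']+F*c[1]/c[2]
E
python3 - <<'E'
from h import *
for n in('top','side'):
    f=grab(n,n+'0'); print(n,f['vfov'],f['cx'],f['cy'],f['xyz'],f['rotation'],(f['depth']>0).mean())
print(env.get_state(), env.hold_point_z)
E
```

```text
pics
top 44.991335071202144 326.4230689162244 243.18238162946898 [ 0.28514149 -0.10595817  1.27848619] [ 0.18787934 -0.16629417 -1.45287429] 0.9959993489583333
side 54.790017818155704 321.2336841647848 242.4957273352546 [0.48251586 0.7421559  0.62610116] [ 0.06412584 -1.48025627 -2.68822079] 0.9960904947916667
{'time': 0.1, 'joints': array([ 1.16198480e+00,  2.60654203e-01, -1.39277776e-01,  1.17266601e+00,
       -1.06078875e-05,  1.57080787e+00]), 'qd': array([ 0.00144995, -0.00094494,  0.00377358,  0.00043123,  0.00102742,
        0.00088865]), 'effort': array([ 1.10665089e-03, -4.06510091e+01,  2.54527724e+01,  1.01170645e-02,
        1.68893002e-04, -1.36111879e-05]), 'tcp_pos': array([0.20845546, 0.48116953, 0.23051503]), 'eef_rot': array([-6.37642589e-01, -3.07583749e+00,  2.77420656e-03]), 'wrist_force': array([-0.42963981, -0.10450544,  0.3351289 ]), 'ft_torque': array([-0.00727257,  0.00482126,  0.01271071]), 'gripper_force': 0.0, 'grip_width': 1.0019404014247053} 0.0187
```

View pics/top0.png

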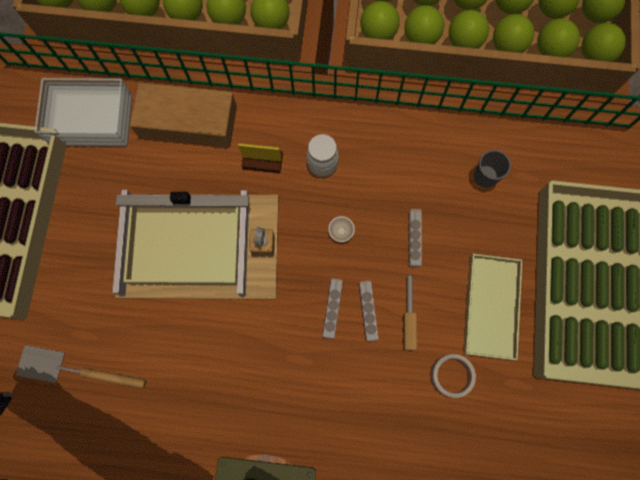

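View pics/side0.png

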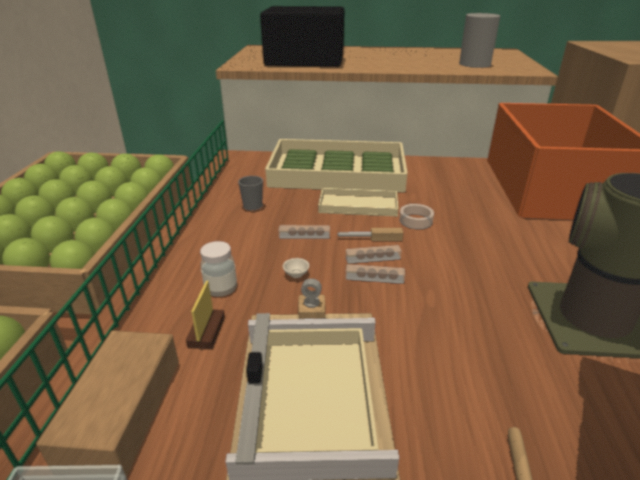

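The top view shows three loose packs, at about (333,308), (369,310) and (415,237). The bar is at (410,313) with its rod pointing up, the carrier tray at (183,245), the lock grip at (180,198), the ring at (261,238) and the tool tray at (495,306). The side view agrees.

```bash
cat >> h.py <<'E'
def rect(P,lo,hi,box,m=None):
    x0,x1,y0,y1=box
    k=(P[...,2]>lo)&(P[...,2]<hi)&(P[...,0]>x0)&(P[...,0]<x1)&(P[...,1]>y0)&(P[...,1]<y1)
    if m is not None:k&=m
    q=P[k][:,:2].astype(np.float32)
    (c,s,a)=cv2.minAreaRect(q*1000)
    b=cv2.boxPoints((c,s,a)); e=[b[1]-b[0],b[2]-b[1]]; e=max(e,key=np.linalg.norm)
    return np.round(c,1),np.round(s,1),round(np.arctan2(e[1],e[0]),3),len(q),np.round(np.median(P[k][:,2])*1000,1)
E
python3 - <<'E'
from h import *
f=grab('top'); print(f.keys()); P=cloud(f)
def at(u,v): return np.round(P[v,u],3)
for n,u,v in [('table',300,400),('p1',333,308),('p2',369,310),('p3',415,237),('bar',410,330),('rodtip',409,280),('tray',183,245),('grip',180,198),('ring',261,238),('tt',495,306),('dish',341,230)]: print(n,at(u,v))
def box(u,v,r=0.08): x,y,_=P[v,u]; return x-r,x+r,y-r,y+r
for n,u,v in [('p1',333,308),('p2',369,310),('p3',415,237)]:
    x,y,_=P[v,u]; print(n,rect(P,.012,.04,(x-.08,x+.08,y-.035,y+.035)))
x,y,_=P[330,410]; print('handle',rect(P,.018,.04,(x-.06,x+.06,y-.03,y+.03)))
x,y,_=P[306,495]; print('tt',rect(P,.018,.035,(x-.13,x+.13,y-.075,y+.075)))
x,y,_=P[245,183]; print('railsbar',rect(P,.05,.075,(x-.13,x+.16,y-.17,y+.145)))
x,y,_=P[238,261]; print('ring',rect(P,.08,.12,(x-.04,x+.04,y-.04,y+.04)), 'post',rect(P,.055,.07,(x-.05,x+.04,y-.04,y+.025)))
x,y,_=P[198,180]; print('grip',rect(P,.08,.105,(x-.04,x+.04,y-.04,y+.04)),'lock',rect(P,.05,.07,(x-.03,x+.03,y-.1,y+.1)))
hh=np.abs(P[...,2]-.046)<.004
x,y,_=P[245,183]; print('rim',rect(P,.041,.050,(x-.13,x+.12,y-.125,y+.125)))
E
```

```text
dict_keys(['color', 'depth', 'vfov', 'cx', 'cy', 'xyz', 'rotation'])
table [ 0.234 -0.053 -0.   ]
p1 [ 0.434 -0.102  0.024]
p2 [ 0.439 -0.18   0.023]
p3 [ 0.612 -0.267  0.023]
bar [ 0.405 -0.271  0.026]
rodtip [ 0.515 -0.262  0.015]
tray [0.539 0.247 0.013]
grip [0.623 0.248 0.097]
ring [0.552 0.062 0.111]
tt [ 0.481 -0.456  0.003]
dish [ 0.615 -0.101  0.004]
p1 (array([ 434.8, -100.7]), array([ 25.9, 130.1]), np.float32(-0.039), 716, np.float64(25.3))
p2 (array([ 438.1, -179.3]), array([130. ,  26.5]), np.float32(0.223), 744, np.float64(25.1))
p3 (array([ 612.3, -267.3]), array([130.4,  26.3]), np.float32(0.08), 693, np.float64(25.2))
handle (array([ 413.8, -271.2]), array([101.1,  26.1]), np.float32(0.082), 497, np.float64(24.9))
tt (array([ 469.4, -446.1]), array([120.5, 240.9]), np.float32(-0.039), 730, np.float64(23.6))
railsbar (array([541.5, 231.7]), array([229.1, 307.2]), np.float32(-1.468), 2555, np.float64(59.6))
ring (array([557.8,  68.6]), array([16.1, 36.4]), np.float32(-0.081), 162, np.float64(108.2)) post (array([557.5,  65. ]), array([50.6, 44.9]), np.float32(0.052), 298, np.float64(61.6))
grip (array([626.5, 251.7]), array([21.5, 40.5]), np.float32(-1.451), 213, np.float64(94.6)) lock (array([628. , 247.3]), array([ 26.3, 202.9]), np.float32(-1.47), 854, np.float64(63.3))
rim (array([521.4, 250.4]), array([193.3, 260. ]), np.float32(-1.46), 741, np.float64(45.3))
```

```bash
cat >> h.py <<'E'
def plan(x,y,z,phi):
    """turn (deg) first, then shift in tool axes (mm) after the turn; phi = world angle of tool y"""
    s=env.get_state(); M=R.from_rotvec(s['eef_rot']).as_matrix(); p=s['tcp_pos']
    ph=np.arctan2(M[1,1],M[0,1]); t=(ph-phi+np.pi)%(2*np.pi)-np.pi
    ty=np.array([np.cos(phi),np.sin(phi)]); tx=np.array([ty[1],-ty[0]])*-1
    d=np.array([x-p[0],y-p[1]])
    print('tcp',np.round(p,4),'phi %.3f j6 %.2f grip %.3f'%(ph,s['joints'][5],s['grip_width']),'-> turn %.1f deg, x %.1f y %.1f z %.1f mm'%(np.degrees(t),1e3*d@tx,1e3*d@ty,1e3*(p[2]-z)))
def packs(P,box=(.3,.75,-.36,-.02),lo=.015,hi=.035):
    k=((P[...,2]>lo)&(P[...,2]<hi)&(P[...,0]>box[0])&(P[...,0]<box[1])&(P[...,1]>box[2])&(P[...,1]<box[3])).astype(np.uint8)
    n,l=cv2.connectedComponents(k); r=[]
    for i in range(1,n):
        if (l==i).sum()>250: r.append(rect(P,lo,hi,box,l==i)); print(*r[-1])
    return r
CO=np.array([.5398,.2427]); CY=.103
def car(x,y): c,s=np.cos(CY),np.sin(CY); return CO+np.array([c*x-s*y,s*x+c*y])
E
python3 - <<'E'
from h import *
M=R.from_rotvec(env.get_state()['eef_rot']).as_matrix(); print(np.round(M,3))
packs(cloud(grab('top')))
plan(.4348,-.1007,.15,1.532)
E
```

```text
[[-0.918  0.398 -0.001]
 [ 0.398  0.918 -0.001]
 [-0.    -0.002 -1.   ]]
[ 613.1 -267.6] [131.6  25.7] 0.071 684 24.9
[ 612.9 -101.8] [56.7 56. ] 0.11 254 22.1
[ 444.6 -268.7] [163.3  26.5] 0.08 653 23.6
[ 434.6 -100.7] [ 25.9 130. ] -0.039 717 25.3
[ 438.  -179.3] [129.9  26.4] 0.221 735 25.1
tcp [0.2085 0.4814 0.2308] phi 1.162 j6 1.57 grip 0.999 -> turn -21.2 deg, x -248.7 y -572.9 z 80.8 mm
```

Call:
send_rows:
  deltas:
    - [0.6, 0, 0, 0, -7.1]
    - [0.6, 0, 0, 0, -7.1]
    - [0.6, 0, 0, 0, -7]
    - [0.6, -0.016, -0.036, 0, 0]
    - [0.6, -0.016, -0.036, 0, 0]
    - [0.6, -0.016, -0.036, 0, 0]
    - [0.6, -0.016, -0.036, 0, 0]
    - [0.6, -0.016, -0.036, 0, 0]
  newtons: 50

```text
time: 1.0
tcp_pos: [0.2818, 0.2973, 0.2312]
eef_rot: [0.06, 3.141, -0.0]
wrist_force: [0.4, -0.9, 0.6]
grip_width: 0.601
gripper_force: 0.0
```

Call:
send_rows:
  deltas:
    - [0.6, -0.016, -0.036, 0, 0]
    - [0.6, -0.016, -0.036, 0, 0]
    - [0.6, -0.016, -0.036, 0, 0]
    - [0.6, -0.016, -0.036, 0.01, 0]
    - [0.6, -0.016, -0.036, 0.01, 0]
    - [0.6, -0.016, -0.036, 0.01, 0]
    - [0.6, -0.016, -0.036, 0.02, 0]
    - [0.6, -0.016, -0.036, 0.02, 0]

```text
time: 1.8
tcp_pos: [0.3991, 0.0044, 0.1611]
eef_rot: [0.061, 3.139, 0.0]
wrist_force: [0.7, -0.0, -0.7]
grip_width: 0.595
gripper_force: 0.0
```

```bash
python3 - <<'E'
from h import *
f=grab('wrist','w1');P=cloud(f)
packs(P)
plan(.4348,-.1007,.002,1.532)
E
```

```text
[ 434.7 -101.4] [ 26.4 129.9] -0.04 5541 25.1
[ 438.1 -180.2] [129.6  27.6] 0.218 6225 25.0
[ 499.2 -264.3] [55.  11.5] 0.086 592 17.4
[ 574.8 -271. ] [54.4 27. ] 0.07 1610 25.0
tcp [ 3.995e-01 -3.000e-04  1.583e-01] phi 1.527 j6 0.05 grip 0.597 -> turn -0.3 deg, x -39.1 y -98.9 z 156.3 mm
```

View pics/w1.png

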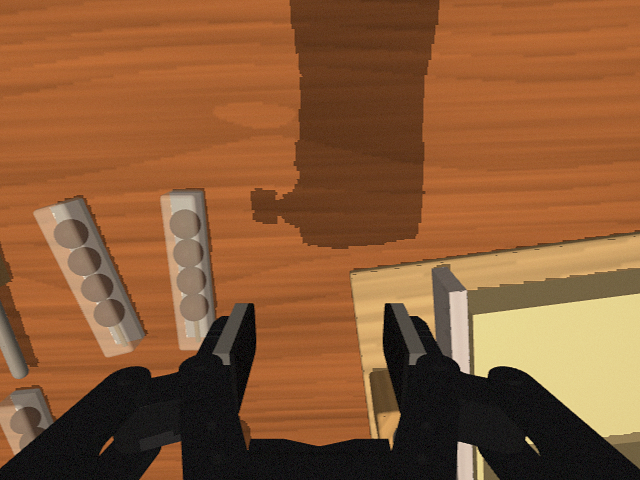

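The wrist view shows two packs, at (95,275) and (187,270), with nothing in the fingers' way. Both cameras agree to 1 mm.

Call:
send_rows:
  deltas:
    - [0.6, -0.02, -0.035, 0.02, -0.3]
    - [0.6, -0.019, -0.035, 0.02, 0]
    - [0.6, 0, -0.029, 0.02, 0]
    - [0.6, 0, 0, 0.03, 0]
    - [0.6, 0, 0, 0, 0]
    - [0.6, 0, 0, 0, 0]

```text
time: 2.45
tcp_pos: [0.433, -0.0939, 0.0712]
eef_rot: [-0.052, -3.139, -0.001]
wrist_force: [-0.6, -0.9, 0.3]
grip_width: 0.6
gripper_force: 0.0
```

```bash
python3 - <<'E'
from h import *
plan(.4347,-.1012,.002,1.531)
E
```

```text
tcp [ 0.433  -0.0939  0.0712] phi 1.537 j6 -0.18 grip 0.600 -> turn 0.4 deg, x -2.0 y -7.2 z 69.2 mm
```

Call:
send_rows:
  deltas:
    - [0.6, -0.002, -0.007, 0, 0.3]
    - [0.6, 0, 0, 0.02, 0]
    - [0.6, 0, 0, 0.025, 0]
    - [0.6, 0, 0, 0.015, 0]
    - [0.6, 0, 0, 0.009, 0]
    - [0.6, 0, 0, 0, 0]

```text
time: 3.05
tcp_pos: [0.4359, -0.1013, 0.0024]
eef_rot: [0.06, 3.141, -0.0]
wrist_force: [0.4, -0.7, 1.0]
grip_width: 0.601
gripper_force: 0.0
```

Call:
send_rows:
  deltas:
    - [0.1, 0, 0, 0, 0]
    - [0.1, 0, 0, 0, 0]
    - [0.1, 0, 0, 0, 0]
    - [0.1, 0, 0, 0, 0]
    - [0.1, 0, 0, 0, 0]
    - [0.1, 0, 0, 0, 0]
  newtons: 50

```text
time: 3.65
tcp_pos: [0.437, -0.1016, 0.0035]
eef_rot: [0.061, 3.138, -0.0]
wrist_force: [-1.1, 0.6, 5.0]
grip_width: 0.293
gripper_force: 50.9
```

Call:
send_rows:
  deltas:
    - [0.1, 0, 0, -0.02, 0]
    - [0.1, 0, 0, -0.03, 0]
    - [0.1, 0, 0, -0.04, 0]
    - [0.1, 0, 0, -0.04, 0]
    - [0.1, 0, 0, -0.03, 0]
    - [0.1, 0, 0, 0, 0]
    - [0.1, 0, 0, 0, 0]

```text
time: 4.35
tcp_pos: [0.436, -0.1015, 0.1629]
eef_rot: [0.061, 3.139, -0.001]
wrist_force: [-1.0, -1.1, -1.8]
grip_width: 0.293
gripper_force: 50.1
```

```bash
python3 - <<'E'
from h import *
x,y=car(-3e-3,.068); print(x,y)
plan(x,y,.016,np.pi/2+CY)
P=cloud(grab('side'));s=env.get_state();x,y,z=s['tcp_pos']
k=(abs(P[...,0]-x)<.075)&(abs(P[...,1]-y)<.03)&(P[...,2]>.08)&(P[...,2]<z+.03)&((abs(P[...,0]-x)>.035))
print(P[k].min(0),P[k].max(0),k.sum())
E
```

```text
0.5298242771078868 0.3100311588551673
tcp [ 0.436  -0.1015  0.1629] phi 1.532 j6 -0.19 grip 0.293 -> turn -8.1 deg, x -135.6 y 399.7 z 146.9 mm
[ 0.36847389 -0.1157919   0.16160915] [ 0.49833994 -0.08374796  0.18935969] 473
```

Call:
send_rows:
  deltas:
    - [0.1, 0, 0.005, 0, -8.1]
    - [0.1, -0.015, 0.03, 0, 0]
    - [0.1, -0.015, 0.04, 0, 0]
    - [0.1, -0.015, 0.04, 0, 0]
    - [0.1, -0.015, 0.04, 0, 0]
    - [0.1, -0.015, 0.04, 0, 0]
    - [0.1, -0.015, 0.04, 0, 0]
    - [0.1, -0.015, 0.04, 0, 0]

```text
time: 5.2
tcp_pos: [0.5113, 0.1842, 0.16]
eef_rot: [0.161, -3.133, 0.002]
wrist_force: [1.1, 0.5, -0.8]
grip_width: 0.294
gripper_force: 50.0
```

Call:
send_rows:
  deltas:
    - [0.1, -0.015, 0.04, 0, 0]
    - [0.1, -0.015, 0.04, 0, 0]
    - [0.1, -0.01, 0.03, 0, 0]
    - [0.1, 0, 0, 0.02, 0]
    - [0.1, 0, 0, 0.03, 0]
    - [0.1, 0, 0, 0.02, 0]
    - [0.1, 0, 0, 0, 0]
    - [0.1, 0, 0, 0, 0]

```text
time: 6.0
tcp_pos: [0.54, 0.2958, 0.0908]
eef_rot: [0.161, -3.134, 0.003]
wrist_force: [0.1, 0.2, -0.3]
grip_width: 0.299
gripper_force: 50.0
```

```bash
python3 - <<'E'
from h import *
x,y=car(0e-3,.068)
plan(x,y,.017,np.pi/2+CY)
E
```

```text
tcp [0.54   0.2958 0.0908] phi 1.673 j6 0.40 grip 0.299 -> turn -0.0 deg, x 5.6 y 15.2 z 73.8 mm
```

Call:
send_rows:
  deltas:
    - [0.1, 0.006, 0.015, 0, 0]
    - [0.1, 0, 0, 0.02, 0]
    - [0.1, 0, 0, 0.025, 0]
    - [0.1, 0, 0, 0.015, 0]
    - [0.1, 0, 0, 0.009, 0]
    - [0.1, 0, 0, 0.003, 0]
    - [0.1, 0, 0, 0, 0]

```text
time: 6.7
tcp_pos: [0.5339, 0.3113, 0.0209]
eef_rot: [-0.161, 3.137, 0.001]
wrist_force: [-0.9, 0.2, -1.2]
grip_width: 0.29
gripper_force: 50.1
```

```bash
python3 - <<'E'
from h import *
x,y=car(0e-3,.068)
plan(x,y,.017,np.pi/2+CY);s=env.get_state();print(s['wrist_force'],s['gripper_force'])
f=grab('side');cv2.imwrite('pics/s1.png',f['color'][250:,150:450])
E
```

```text
tcp [0.5339 0.3113 0.0209] phi 1.674 j6 0.43 grip 0.290 -> turn -0.0 deg, x 1.2 y -0.9 z 3.9 mm
[-0.90950978  0.21165824 -1.17373419] 50.05739450454712
```

View pics/s1.png

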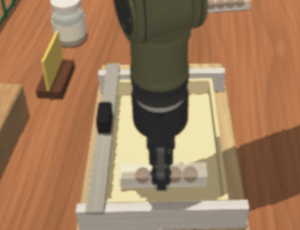

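The pack, at (163,177), sits inside the tray and clear of its walls and the lock bar. I'll lower it the last 4 mm and release.

Call:
send_rows:
  deltas:
    - [0.1, 0, 0, 0.003, 0]
    - [0.1, 0, 0, 0, 0]
    - [0.45, 0, 0, 0, 0]
    - [0.5, 0, 0, 0, 0]
    - [0.5, 0, 0, 0, 0]
    - [0.5, 0, 0, -0.01, 0]
    - [0.5, 0, 0, -0.03, 0]
    - [0.5, 0, 0, -0.04, 0]

```text
time: 7.55
tcp_pos: [0.532, 0.3098, 0.0968]
eef_rot: [0.161, -3.133, 0.003]
wrist_force: [-0.2, 0.7, 0.9]
grip_width: 0.502
gripper_force: 0.0
```

Call:
send_rows:
  deltas:
    - [0.6, 0, -0.02, -0.04, 0]
    - [0.6, 0, -0.03, -0.04, 0]
    - [0.6, 0.01, -0.04, -0.01, 0]
    - [0.6, 0.01, -0.04, 0, 0]
    - [0.6, 0.01, -0.04, 0, 0]
    - [0.6, 0.01, -0.04, 0, 0]
    - [0.6, 0.01, -0.04, 0, 0]
    - [0.6, 0.01, -0.04, 0, 0]

```text
time: 8.35
tcp_pos: [0.5033, 0.0146, 0.1883]
eef_rot: [-0.161, 3.136, -0.0]
wrist_force: [1.3, -0.2, -0.5]
grip_width: 0.597
gripper_force: 0.0
```

```bash
python3 - <<'E'
from h import *
f=grab('top');P=cloud(f);packs(P);print('tray');packs(P,(.42,.64,.1,.4),.03,.044)
print(env.get_state()['tcp_pos']);plan(.438,-.180,.08,np.pi/2+.22)
E
```

```text
[ 612.7 -267.4] [130.7  26.4] 0.086 688 25.1
[ 612.1 -101.9] [58. 56.] 0.11 252 22.3
[ 444.9 -268.6] [163.7  26.4] 0.086 652 23.5
[ 438.3 -179.3] [130.9  26.9] 0.222 731 25.2
tray
[515.7 359.1] [188.3  20.1] 0.115 396 37.9
[530.9 309. ] [129.6  28.3] 0.103 706 38.1
[0.50187901 0.00906577 0.18827337]
tcp [0.5019 0.0091 0.1883] phi 1.668 j6 -0.08 grip 0.597 -> turn -7.0 deg, x 103.6 y -170.6 z 108.3 mm
```

Call:
send_rows:
  deltas:
    - [0.6, 0, 0, 0, -7]
    - [0.6, 0.02, -0.034, 0, 0]
    - [0.6, 0.02, -0.034, 0, 0]
    - [0.6, 0.02, -0.034, 0.02, 0]
    - [0.6, 0.02, -0.034, 0.03, 0]
    - [0.6, 0.024, -0.034, 0.03, 0]
    - [0.6, 0, 0, 0.03, 0]
    - [0.6, 0, 0, 0, 0]

```text
time: 9.2
tcp_pos: [0.4371, -0.1715, 0.0756]
eef_rot: [0.347, -3.116, -0.005]
wrist_force: [-0.8, 1.0, 0.6]
grip_width: 0.597
gripper_force: 0.0
```

```bash
python3 - <<'E'
from h import *
f=grab('wrist');packs(cloud(f))
plan(.438,-.180,.003,np.pi/2+.22)
E
```

```text
[ 348.1 -336.6] [ 2.6 17. ] -0.652 428 18.8
[ 444.2 -269.7] [161.7  26.2] 0.083 11832 24.7
[ 438.1 -180.7] [130.   26.1] 0.222 11153 25.1
tcp [ 0.4389 -0.1714  0.0774] phi 1.794 j6 -0.60 grip 0.597 -> turn 0.2 deg, x 2.7 y -8.2 z 74.4 mm
```

Call:
send_rows:
  deltas:
    - [0.6, 0.003, -0.009, 0.01, 0.2]
    - [0.6, 0, 0, 0.02, 0]
    - [0.6, 0, 0, 0.025, 0]
    - [0.6, 0, 0, 0.015, 0]
    - [0.6, 0, 0, 0.004, 0]
    - [0.6, 0, 0, 0, 0]
    - [0.1, 0, 0, 0, 0]
    - [0.1, 0, 0, 0, 0]

```text
time: 10.05
tcp_pos: [0.441, -0.1814, 0.0055]
eef_rot: [-0.347, 3.12, -0.001]
wrist_force: [5.1, -1.3, 0.0]
grip_width: 0.292
gripper_force: 49.9
```

Call:
send_rows:
  deltas:
    - [0.1, 0, 0, 0, 0]
    - [0.1, 0, 0, 0, 0]
    - [0.1, 0, 0, 0, 0]
    - [0.1, 0, 0, -0.02, 0]
    - [0.1, 0, 0, -0.04, 0]
    - [0.1, 0, 0, -0.04, 0]
    - [0.1, 0, 0, -0.04, 0]
    - [0.1, 0, 0, -0.02, 0]

```text
time: 10.85
tcp_pos: [0.4412, -0.182, 0.1679]
eef_rot: [-0.346, 3.118, -0.005]
wrist_force: [0.3, -0.2, -0.9]
grip_width: 0.295
gripper_force: 50.0
```

```bash
python3 - <<'E'
from h import *
x,y=car(0,0)
plan(x,y,.017,np.pi/2+CY)
E
```

```text
tcp [ 0.4412 -0.182   0.1679] phi 1.792 j6 -0.61 grip 0.295 -> turn 6.8 deg, x -141.8 y 412.3 z 150.9 mm
```

Call:
send_rows:
  deltas:
    - [0.1, 0, 0, 0, 6.8]
    - [0.1, -0.014, 0.034, 0, 0]
    - [0.1, -0.014, 0.042, 0, 0]
    - [0.1, -0.014, 0.042, 0, 0]
    - [0.1, -0.014, 0.042, 0, 0]
    - [0.1, -0.014, 0.042, 0, 0]
    - [0.1, -0.014, 0.042, 0, 0]
    - [0.1, -0.014, 0.042, 0, 0]

```text
time: 11.65
tcp_pos: [0.5078, 0.115, 0.1643]
eef_rot: [-0.161, 3.137, -0.001]
wrist_force: [1.0, -1.0, -0.3]
grip_width: 0.291
gripper_force: 50.0
```

Call:
send_rows:
  deltas:
    - [0.1, -0.014, 0.042, 0, 0]
    - [0.1, -0.014, 0.042, 0, 0]
    - [0.1, -0.014, 0.036, 0, 0]
    - [0.1, 0, 0, 0.02, 0]
    - [0.1, 0, 0, 0.03, 0]
    - [0.1, 0, 0, 0.02, 0]
    - [0.1, 0, 0, 0, 0]
    - [0.1, 0, 0, 0, 0]

```text
time: 12.45
tcp_pos: [0.5371, 0.2368, 0.0942]
eef_rot: [0.161, -3.137, 0.001]
wrist_force: [-0.3, 0.2, -0.4]
grip_width: 0.296
gripper_force: 50.0
```

```bash
python3 - <<'E'
from h import *
x,y=car(0e-3,0)
plan(x,y,.019,np.pi/2+CY)
E
```

```text
tcp [0.5371 0.2368 0.0942] phi 1.673 j6 0.31 grip 0.296 -> turn -0.0 deg, x -3.3 y 5.6 z 75.2 mm
```

Call:
send_rows:
  deltas:
    - [0.1, -0.001, 0.006, 0, 0]
    - [0.1, 0, 0, 0.02, 0]
    - [0.1, 0, 0, 0.025, 0]
    - [0.1, 0, 0, 0.015, 0]
    - [0.1, 0, 0, 0.01, 0]
    - [0.1, 0, 0, 0.004, 0]
    - [0.1, 0, 0, 0, 0]
    - [0.1, 0, 0, 0, 0]

```text
time: 13.25
tcp_pos: [0.5386, 0.2435, 0.0211]
eef_rot: [-0.161, 3.136, 0.001]
wrist_force: [-0.2, -0.3, -1.0]
grip_width: 0.294
gripper_force: 50.0
```

Call:
send_rows:
  deltas:
    - [0.45, 0, 0, 0, 0]
    - [0.5, 0, 0, 0, 0]
    - [0.5, 0, 0, 0, 0]
    - [0.5, 0, 0, -0.01, 0]
    - [0.5, 0, 0, -0.03, 0]
    - [0.5, 0, 0, -0.04, 0]
    - [0.5, 0, 0, -0.04, 0]
    - [0.5, 0, 0, -0.04, 0]

```text
time: 14.05
tcp_pos: [0.5375, 0.2429, 0.1825]
eef_rot: [-0.161, 3.137, 0.0]
wrist_force: [0.4, 0.7, -0.2]
grip_width: 0.502
gripper_force: 0.0
```

Call:
send_rows:
  deltas:
    - [0.6, 0, -0.02, 0, 0]
    - [0.6, 0, -0.04, 0, 0]
    - [0.6, 0, -0.04, 0, 0]
    - [0.6, 0, -0.04, 0, 0]
    - [0.6, 0, -0.04, 0, 0]
    - [0.6, 0, -0.04, 0, 0]
    - [0.6, 0, -0.02, 0, 0]
    - [0.6, 0, 0, 0, 0]

```text
time: 14.85
tcp_pos: [0.5625, 0.0016, 0.1809]
eef_rot: [-0.154, 3.137, -0.001]
wrist_force: [-0.2, 0.7, -0.5]
grip_width: 0.599
gripper_force: 0.0
```

```bash
python3 - <<'E'
from h import *
f=grab('top');P=cloud(f);r=packs(P);print('tray');packs(P,(.42,.64,.1,.4),.03,.044)
plan(.6127,-.2675,.08,np.pi/2+.083)
E
```

```text
[ 612.5 -267.7] [130.5  25.6] 0.071 681 25.3
[ 444.7 -268.9] [163.2  26.4] 0.078 644 24.1
tray
[515.3 353.4] [188.4  32.3] 0.112 391 38.7
[531. 309.] [129.9  28.5] 0.116 710 37.9
[537.  245.2] [128.7  26.5] 0.03 406 38.3
tcp [0.5624 0.0032 0.1808] phi 1.671 j6 -0.09 grip 0.599 -> turn 1.0 deg, x -27.7 y -273.9 z 100.8 mm
```

Call:
send_rows:
  deltas:
    - [0.6, -0.004, -0.034, 0, 1]
    - [0.6, -0.004, -0.04, 0, 0]
    - [0.6, -0.004, -0.04, 0, 0]
    - [0.6, -0.004, -0.04, 0, 0]
    - [0.6, -0.004, -0.04, 0.03, 0]
    - [0.6, -0.004, -0.04, 0.03, 0]
    - [0.6, -0.004, -0.04, 0.03, 0]
    - [0.6, 0, 0, 0.01, 0]

```text
time: 15.7
tcp_pos: [0.6134, -0.2686, 0.0768]
eef_rot: [0.128, -3.136, -0.0]
wrist_force: [0.4, 0.1, 0.4]
grip_width: 0.6
gripper_force: 0.0
```

Call:
send_rows:
  deltas:
    - [0.6, 0, 0, 0, 0]
    - [0.6, 0, 0, 0, 0]

```text
time: 15.9
tcp_pos: [0.6143, -0.2641, 0.081]
eef_rot: [-0.136, 3.139, 0.001]
wrist_force: [0.3, -0.6, -0.2]
grip_width: 0.604
gripper_force: 0.0
```

```bash
python3 - <<'E'
from h import *
f=grab('wrist');packs(cloud(f))
plan(.6126,-.2675,.003,np.pi/2+.078)
E
```

```text
[ 505.7 -265.3] [43.7 11.3] 0.094 2084 17.3
[ 612.9 -269.3] [129.7  26.1] 0.081 10679 25.1
[ 613.7 -106.3] [59.6 50.5] 0.352 3003 22.3
tcp [ 0.6148 -0.2642  0.0817] phi 1.658 j6 -0.49 grip 0.602 -> turn 0.5 deg, x 2.5 y -3.1 z 78.7 mm
```

Call:
send_rows:
  deltas:
    - [0.6, 0.003, -0.004, 0.01, 0.5]
    - [0.6, 0, 0, 0.025, 0]
    - [0.6, 0, 0, 0.025, 0]
    - [0.6, 0, 0, 0.015, 0]
    - [0.6, 0, 0, 0.003, 0]
    - [0.6, 0, 0, 0, 0]
    - [0.1, 0, 0, 0, 0]
    - [0.1, 0, 0, 0, 0]

```text
time: 16.75
tcp_pos: [0.6127, -0.2703, 0.0043]
eef_rot: [-0.12, 3.136, -0.001]
wrist_force: [1.6, -0.9, 0.7]
grip_width: 0.292
gripper_force: 49.5
```

Call:
send_rows:
  deltas:
    - [0.1, 0, 0, 0, 0]
    - [0.1, 0, 0, 0, 0]
    - [0.1, 0, 0, 0, 0]
    - [0.1, 0, 0, -0.02, 0]
    - [0.1, 0, 0, -0.04, 0]
    - [0.1, 0, 0, -0.04, 0]
    - [0.1, 0, 0, -0.04, 0]
    - [0.1, 0, 0, -0.03, 0]

```text
time: 17.55
tcp_pos: [0.6118, -0.2704, 0.1752]
eef_rot: [-0.12, 3.137, -0.002]
wrist_force: [1.2, -0.7, -1.5]
grip_width: 0.292
gripper_force: 49.6
```

```bash
python3 - <<'E'
from h import *
x,y=car(0,-.068)
plan(x,y,.017,np.pi/2+CY)
E
```

```text
tcp [ 0.6118 -0.2704  0.1752] phi 1.647 j6 -0.49 grip 0.292 -> turn -1.5 deg, x 18.9 y 449.8 z 158.2 mm
```

Call:
send_rows:
  deltas:
    - [0.1, 0.002, 0.03, 0, -1.5]
    - [0.1, 0.002, 0.042, 0, 0]
    - [0.1, 0.002, 0.042, 0, 0]
    - [0.1, 0.002, 0.042, 0, 0]
    - [0.1, 0.002, 0.042, 0, 0]
    - [0.1, 0.002, 0.042, 0, 0]
    - [0.1, 0.002, 0.042, 0, 0]
    - [0.1, 0.002, 0.042, 0, 0]

```text
time: 18.35
tcp_pos: [0.5623, 0.0521, 0.1724]
eef_rot: [0.16, -3.137, 0.0]
wrist_force: [0.7, 0.1, -0.9]
grip_width: 0.29
gripper_force: 49.7
```

Call:
send_rows:
  deltas:
    - [0.1, 0.002, 0.042, 0, 0]
    - [0.1, 0.001, 0.042, 0, 0]
    - [0.1, 0, 0.042, 0, 0]
    - [0.1, 0, 0, 0.02, 0]
    - [0.1, 0, 0, 0.02, 0]
    - [0.1, 0, 0, 0.02, 0]
    - [0.1, 0, 0, 0, 0]
    - [0.1, 0, 0, 0, 0]

```text
time: 19.15
tcp_pos: [0.5468, 0.1755, 0.1123]
eef_rot: [0.161, -3.136, 0.001]
wrist_force: [0.2, 0.0, 0.4]
grip_width: 0.294
gripper_force: 49.7
```

```bash
python3 - <<'E'
from h import *
x,y=car(0e-3,-.068)
plan(x,y,.019,np.pi/2+CY)
E
```

```text
tcp [0.5468 0.1755 0.1123] phi 1.673 j6 0.21 grip 0.294 -> turn -0.0 deg, x 0.0 y -0.5 z 93.3 mm
```

Call:
send_rows:
  deltas:
    - [0.1, 0, 0, 0.02, 0]
    - [0.1, 0, 0, 0.025, 0]
    - [0.1, 0, 0, 0.025, 0]
    - [0.1, 0, 0, 0.014, 0]
    - [0.1, 0, 0, 0.009, 0]
    - [0.1, 0, 0, 0, 0]
    - [0.45, 0, 0, 0, 0]
    - [0.5, 0, 0, 0, 0]

```text
time: 19.95
tcp_pos: [0.5485, 0.1761, 0.0208]
eef_rot: [-0.161, 3.135, 0.001]
wrist_force: [-0.1, 0.9, 0.2]
grip_width: 0.496
gripper_force: 0.0
```

Call:
send_rows:
  deltas:
    - [0.5, 0, 0, 0, 0]
    - [0.5, 0, 0, -0.01, 0]
    - [0.5, 0, 0, -0.03, 0]
    - [0.5, 0, 0, -0.04, 0]
    - [0.5, 0, 0, -0.04, 0]
    - [0.5, 0, 0, -0.04, 0]
    - [0.5, 0, 0, 0, 0]

```text
time: 20.65
tcp_pos: [0.5512, 0.1771, 0.1869]
eef_rot: [-0.16, 3.125, 0.005]
wrist_force: [0.4, -0.8, 0.1]
grip_width: 0.5
gripper_force: 0.0
```

```bash
python3 - <<'E'
from h import *
f=grab('top','t2');P=cloud(f);print('tray');packs(P,(.42,.64,.1,.4),.03,.044)
x,y=car(.0872,0);print(x,y,rect(P,.08,.105,(.58,.68,.2,.3)))
plan(x,y,.07,np.pi/2+CY)
f=grab('wrist','w2');P=cloud(f);print(rect(P,.08,.105,(.58,.68,.2,.3)))
E
```

```text
tray
[527.8 241.1] [113.6  27.6] 0.117 501 38.1
[538.  173.6] [113.1  27.3] 0.105 563 38.2
0.6265378563902819 0.25166572745619736 (array([0., 0.]), array([0., 0.]), np.float32(0.0), 0, np.float64(nan))
tcp [0.5497 0.1766 0.1839] phi 1.673 j6 0.21 grip 0.500 -> turn -0.0 deg, x -84.1 y 66.8 z 113.9 mm
(array([619. , 265.8]), array([19. ,  8.5]), np.float32(0.863), 293, np.float64(90.6))
  return _methods._mean(a, axis=axis, dtype=dtype,
  ret = ret.dtype.type(ret / rcount)
```

View pics/w2.png

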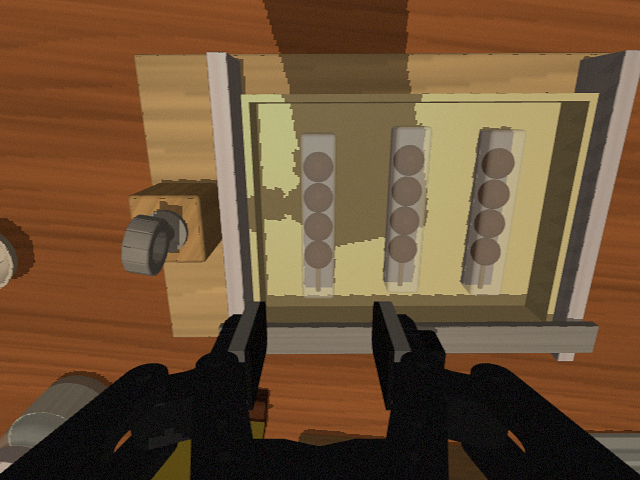

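The wrist view shows three packs side by side in the tray, at (318,215), (405,208) and (490,210). The ring is at (147,245). Next is the lock grip.

Call:
send_rows:
  deltas:
    - [0.85, -0.03, 0.02, 0, 0]
    - [0.85, -0.03, 0.025, 0, 0]
    - [0.85, -0.024, 0.022, 0, 0]
    - [0.85, 0, 0, 0.02, 0]
    - [0.85, 0, 0, 0.02, 0]
    - [0.85, 0, 0, 0, 0]
    - [0.85, 0, 0, 0, 0]

```text
time: 21.45
tcp_pos: [0.6226, 0.2505, 0.138]
eef_rot: [0.161, -3.134, 0.002]
wrist_force: [-0.4, -0.5, 0.2]
grip_width: 0.847
gripper_force: 0.0
```

```bash
python3 - <<'E'
from h import *
x,y=car(.0872,0)
plan(x,y,.069,np.pi/2+CY)
f=grab('side')
print('grip x range', *proj(f,[*car(.0872,0),.08]))
E
```

```text
tcp [0.6226 0.2505 0.138 ] phi 1.673 j6 0.28 grip 0.847 -> turn -0.0 deg, x -4.0 y 0.8 z 69.0 mm
grip x range 255.37168725369935 368.0720414726202
```

Call:
send_rows:
  deltas:
    - [0.85, -0.004, 0.001, 0.015, 0]
    - [0.85, 0, 0, 0.02, 0]
    - [0.85, 0, 0, 0.02, 0]
    - [0.85, 0, 0, 0.012, 0]
    - [0.85, 0, 0, 0, 0]
    - [0.3, 0, 0, 0, 0]
    - [0.3, 0, 0, 0, 0]
    - [0.3, 0, 0, 0, 0]
  newtons: 50

```text
time: 22.3
tcp_pos: [0.6289, 0.2534, 0.0741]
eef_rot: [-0.162, 3.135, 0.003]
wrist_force: [0.3, 1.8, 2.7]
grip_width: 0.455
gripper_force: 54.1
```

Call:
send_rows:
  deltas:
    - [0.3, 0, 0, 0, 0]
    - [0.3, 0, 0, 0, 0]

```text
time: 22.5
tcp_pos: [0.6289, 0.2534, 0.074]
eef_rot: [-0.162, 3.134, 0.003]
wrist_force: [0.1, 2.5, 6.3]
grip_width: 0.457
gripper_force: 54.5
```

Call:
send_rows:
  deltas:
    - [0.3, 0.006, 0, -0.001, 0]
    - [0.3, 0.012, 0, 0, 0]
    - [0.3, 0.012, 0, 0, 0]
    - [0.3, 0.012, 0, 0, 0]
    - [0.3, 0.012, 0, 0, 0]
    - [0.3, 0.012, 0, 0, 0]
    - [0.3, 0.01, 0, 0, 0]
    - [0.3, 0, 0, 0, 0]

```text
time: 23.3
tcp_pos: [0.5505, 0.245, 0.074]
eef_rot: [0.162, -3.136, -0.002]
wrist_force: [-2.1, 3.2, 5.3]
grip_width: 0.458
gripper_force: 54.5
```

```bash
python3 - <<'E'
from h import *
x,y=car(.0,0)
plan(x,y,.074,np.pi/2+CY); s=env.get_state();print(s['wrist_force'],s['grip_width'])
E
```

```text
tcp [0.5505 0.245  0.074 ] phi 1.674 j6 0.31 grip 0.458 -> turn 0.0 deg, x 10.9 y -1.2 z -0.0 mm
[-2.1152687   3.22765177  5.33195988] 0.45834335008744237
```

Call:
send_rows:
  deltas:
    - [0.3, 0.006, 0, 0, 0]
    - [0.3, 0.004, 0, 0, 0]
    - [0.3, 0.003, 0, 0, 0]
    - [0.3, 0.002, 0, 0, 0]
    - [0.3, 0.002, 0, 0, 0]
    - [0.3, 0, 0, 0, 0]

```text
time: 23.9
tcp_pos: [0.5407, 0.244, 0.0741]
eef_rot: [-0.16, 3.127, 0.002]
wrist_force: [11.9, 3.3, -4.0]
grip_width: 0.457
gripper_force: 53.5
```

Call:
send_rows:
  deltas:
    - [0.3, 0.002, 0, 0, 0]
    - [0.3, 0.002, 0, 0, 0]
    - [0.3, 0, 0, 0, 0]

```text
time: 24.2
tcp_pos: [0.5407, 0.244, 0.0742]
eef_rot: [-0.158, 3.121, 0.002]
wrist_force: [20.4, 4.1, -9.9]
grip_width: 0.457
gripper_force: 52.7
```

```bash
python3 - <<'E'
from h import *
x,y=car(.0,0)
plan(x,y,.074,np.pi/2+CY); s=env.get_state();print(s['wrist_force'],s['grip_width'])
E
```

```text
tcp [0.5407 0.244  0.0742] phi 1.672 j6 0.33 grip 0.457 -> turn -0.1 deg, x 1.0 y -1.2 z 0.2 mm
[20.35702486  4.05276711 -9.93474887] 0.45687794886046307
```

Call:
send_rows:
  deltas:
    - [0.3, -0.003, 0, 0, 0]
    - [0.3, 0, 0, 0, 0]
    - [0.85, 0, 0, 0, 0]
    - [0.85, 0, 0, 0, 0]
    - [0.85, 0, 0, 0, 0]
    - [0.85, 0, 0, 0, 0]
    - [0.85, 0, 0, -0.02, 0]
    - [0.85, 0, 0, -0.04, 0]

```text
time: 25.0
tcp_pos: [0.5309, 0.2412, 0.1305]
eef_rot: [0.161, -3.129, 0.006]
wrist_force: [0.9, -0.3, 1.0]
grip_width: 0.849
gripper_force: 0.0
```

Call:
send_rows:
  deltas:
    - [0.6, 0, 0, -0.04, 0]
    - [0.6, 0, -0.04, -0.02, 0]
    - [0.6, 0, -0.04, 0, 0]
    - [0.6, 0, -0.04, 0, 0]
    - [0.6, 0, -0.04, 0, 0]
    - [0.6, 0, -0.04, 0, 0]
    - [0.6, 0, -0.04, 0, 0]
    - [0.6, 0, 0, 0, 0]

```text
time: 25.8
tcp_pos: [0.5584, -0.0004, 0.1932]
eef_rot: [0.152, -3.137, 0.003]
wrist_force: [0.1, 0.1, -0.0]
grip_width: 0.605
gripper_force: 0.0
```

```bash
python3 - <<'E'
from h import *
f=grab('top','t3');P=cloud(f)
g=rect(P,.08,.105,(.48,.6,.2,.3));print('grip',g); d=np.array(g[0])/1e3-CO; print('carrier x',d@[np.cos(CY),np.sin(CY)])
print(rect(P,.08,.12,(.52,.6,.03,.11)))
r=packs(P)
b=(.3,.6,-.31,-.23)
H=rect(P,.021,.04,b);print('handle',H)
plan(.405,-.272,.09,np.pi/2+.082)
E
```

```text
grip (array([538.6, 242.3]), array([20.8, 40.1]), np.float32(-1.458), 209, np.float64(94.8))
carrier x -0.00123476741572036
(array([0., 0.]), array([0., 0.]), np.float32(0.0), 0, np.float64(nan))
[ 612.2 -101.8] [57.2 55.9] 0.109 251 21.9
[ 444.9 -269.2] [163.5  26.7] 0.071 655 23.6
handle (array([ 441.1, -268.9]), array([156.,  26.]), np.float32(0.078), 447, np.float64(25.2))
tcp [0.5583 0.0018 0.1932] phi 1.669 j6 -0.10 grip 0.598 -> turn 0.9 deg, x 175.2 y -260.3 z 103.2 mm
  return _methods._mean(a, axis=axis, dtype=dtype,
  ret = ret.dtype.type(ret / rcount)
```

Call:
send_rows:
  deltas:
    - [0.6, 0.02, -0.03, 0, 0.9]
    - [0.6, 0.026, -0.038, 0, 0]
    - [0.6, 0.026, -0.038, 0, 0]
    - [0.6, 0.026, -0.038, 0, 0]
    - [0.6, 0.026, -0.038, 0.02, 0]
    - [0.6, 0.026, -0.038, 0.03, 0]
    - [0.6, 0.026, -0.038, 0.03, 0]
    - [0.6, 0, 0, 0.02, 0]

```text
time: 26.65
tcp_pos: [0.4078, -0.2632, 0.0975]
eef_rot: [0.129, -3.137, 0.001]
wrist_force: [0.7, -0.0, 0.8]
grip_width: 0.6
gripper_force: 0.0
```

Call:
send_rows:
  deltas:
    - [0.6, 0, 0, 0, 0]
    - [0.6, 0, 0, 0, 0]

```text
time: 26.85
tcp_pos: [0.4106, -0.2601, 0.099]
eef_rot: [0.138, -3.138, -0.002]
wrist_force: [0.7, -0.0, 0.5]
grip_width: 0.6
gripper_force: 0.0
```

```bash
python3 - <<'E'
from h import *
f=grab('wrist');P=cloud(f);packs(P)
H=rect(P,.021,.04,(.3,.6,-.31,-.23));print('handle',H)
plan(.403,-.2725,.003,np.pi/2+.081)
E
```

```text
[ 333.5 -340.7] [23.2 68.3] -0.318 3357 28.7
[ 444.7 -270.4] [163.4  26.1] 0.081 7422 24.9
handle (array([ 403.1, -273.7]), array([79.7, 26.1]), np.float32(0.085), 5752, np.float64(25.1))
tcp [ 0.4115 -0.2604  0.0997] phi 1.660 j6 -0.65 grip 0.601 -> turn 0.4 deg, x 9.4 y -11.4 z 96.7 mm
```

Call:
send_rows:
  deltas:
    - [0.6, 0.009, -0.012, 0.01, 0.4]
    - [0.6, 0, 0, 0.03, 0]
    - [0.6, 0, 0, 0.03, 0]
    - [0.6, 0, 0, 0.02, 0]
    - [0.6, 0, 0, 0.006, 0]
    - [0.6, 0, 0, 0, 0]
    - [0.1, 0, 0, 0, 0]
    - [0.1, 0, 0, 0, 0]
  newtons: 90

```text
time: 27.7
tcp_pos: [0.404, -0.2742, 0.0046]
eef_rot: [-0.126, 3.136, -0.002]
wrist_force: [-5.3, 4.8, 13.4]
grip_width: 0.285
gripper_force: 89.6
```

Call:
send_rows:
  deltas:
    - [0.1, 0, 0, 0, 0]
    - [0.1, 0, 0, 0, 0]
    - [0.1, 0, 0, 0, 0]
    - [0.1, 0, 0, -0.02, 0]
    - [0.1, 0, 0, -0.04, 0]
    - [0.1, 0, 0, -0.04, 0]
    - [0.1, 0, 0, -0.04, 0]
    - [0.1, 0, 0, -0.03, 0]

```text
time: 28.5
tcp_pos: [0.4033, -0.2744, 0.1765]
eef_rot: [-0.125, 3.136, -0.004]
wrist_force: [0.7, 0.1, -1.6]
grip_width: 0.281
gripper_force: 88.5
```

```bash
python3 - <<'E'
from h import *
f=grab('side','s4');P=cloud(f);s=env.get_state();x,y,z=s['tcp_pos'];print(x,y,z,s['grip_width'],s['wrist_force'])
plan(x,y,z,np.pi/2+.081)
k=(P[...,0]>x+.05)&(P[...,0]<x+.15)&(abs(P[...,1]-y)<.04)&(abs(P[...,2]-z)<.06)
q=P[k];print(k.sum(),q.min(0),q.max(0)); 
for a in np.arange(.05,.14,.02):
    w=q[abs(q[:,0]-x-a)<.01]; 
    if len(w):print(round(a,2),w[:,1:].mean(0),w[:,2].min(),w[:,2].max())
# ring from top
P=cloud(grab('top'))
g=rect(P,.098,.12,(.52,.6,.03,.11));print('ring',g,rect(P,.08,.12,(.52,.6,.03,.11)))
E
```

```text
0.40560347807612773 -0.2759639829807089 0.18079494560380774 0.28378795797359835 [ 1.58566073 -0.89695081  2.30522223]
tcp [ 0.4056 -0.276   0.1808] phi 1.651 j6 -0.68 grip 0.284 -> turn -0.1 deg, x 0.0 y 0.0 z 0.0 mm
149 [ 0.45560928 -0.27166757  0.18216604] [ 0.52573033 -0.25714428  0.19424957]
0.05 [-0.2663293   0.18918665] 0.1822867636244993 0.19424957387101993
0.07 [-0.26528433  0.18880595] 0.18216604018531862 0.19337042065483534
0.09 [-0.26386557  0.18874046] 0.18311015239066297 0.19365223781972069
0.11 [-0.26203757  0.18898869] 0.18322877777411656 0.1936113570999603
0.13 [-0.26653161  0.18779872] 0.18662930811267914 0.18896813414091324
ring (array([558.1,  68.9]), array([16.2, 34.7]), np.float32(-0.072), 130, np.float64(109.5)) (array([558.7,  68.8]), array([16.3, 36.4]), np.float32(-0.045), 162, np.float64(108.0))
```

Call:
send_rows:
  deltas:
    - [0.1, 0, 0, 0, -8.1]
    - [0.1, 0, 0, 0, -8.1]
    - [0.1, 0, 0, 0, -8.1]
    - [0.1, 0, 0, 0, -8.1]
    - [0.1, 0, 0, 0, -8.1]
    - [0.1, 0, 0, 0, -8.1]
    - [0.1, 0, 0, 0, -8.1]
    - [0.1, 0, 0, 0, -8.1]

```text
time: 29.4
tcp_pos: [0.402, -0.2735, 0.1723]
eef_rot: [1.795, -2.578, -0.001]
wrist_force: [-0.2, -0.2, -1.7]
grip_width: 0.285
gripper_force: 88.5
```

Call:
send_rows:
  deltas:
    - [0.1, 0, 0, 0, -8.1]
    - [0.1, 0, 0, 0, -8.4]
    - [0.1, 0, 0, 0, 0]
    - [0.1, 0, 0, 0, 0]

```text
time: 29.8
tcp_pos: [0.4022, -0.2737, 0.1725]
eef_rot: [2.136, -2.303, -0.001]
wrist_force: [-0.3, -0.1, -1.2]
grip_width: 0.283
gripper_force: 88.5
```

```bash
python3 - <<'E'
from h import *
plan(.5478,-.076,.0866,np.pi/2+1.5); print(env.get_state()['grip_width'])
E
```

```text
tcp [ 0.4022 -0.2737  0.1725] phi 3.067 j6 -2.09 grip 0.283 -> turn -0.2 deg, x -207.5 y -131.3 z 85.9 mm
0.2834130483216577
```

Call:
send_rows:
  deltas:
    - [0.1, -0.025, -0.022, 0, 0]
    - [0.1, -0.03, -0.022, 0, 0]
    - [0.1, -0.03, -0.022, 0, 0]
    - [0.1, -0.03, -0.022, 0, 0]
    - [0.1, -0.03, -0.022, 0.02, 0]
    - [0.1, -0.025, -0.021, 0.03, 0]
    - [0.1, -0.02, 0, 0.03, 0]
    - [0.1, 0, 0, 0, 0]

```text
time: 30.6
tcp_pos: [0.5436, -0.0907, 0.0885]
eef_rot: [2.138, -2.295, -0.012]
wrist_force: [-1.3, -0.4, -1.8]
grip_width: 0.283
gripper_force: 88.8
```

Call:
send_rows:
  deltas:
    - [0.1, 0, 0, 0, 0]
    - [0.1, 0, 0, 0, 0]

```text
time: 30.8
tcp_pos: [0.5476, -0.0947, 0.094]
eef_rot: [-2.138, 2.301, -0.003]
wrist_force: [0.3, 0.1, -2.0]
grip_width: 0.283
gripper_force: 88.8
```

```bash
cat > br.py <<'E'
from h import *
# rod (bright grey, z 80..115) seen from side and wrist in the bar's frame; ring beside it
s=env.get_state();t=s['tcp_pos'];M=R.from_rotvec(s['eef_rot']).as_matrix();bx=-M[:,0];by=M[:,1]
for n in('side','wrist','top'):
    P=cloud(grab(n)); q=P.reshape(-1,3)-t; l=q@bx; w=q@by; h=q[:,2]
    k=(l>.05)&(l<.13)&(abs(w)<.025)&(abs(h-.0085)<.012)
    if k.sum()<10: print(n,'none');continue
    for a,b in((.05,.07),(.09,.12)):
        m=k&(l>a)&(l<b)
        if m.sum(): print(n,a,m.sum(),'w %.1f..%.1f'%(1e3*w[m].min(),1e3*w[m].max()),'z %.1f..%.1f'%(1e3*P.reshape(-1,3)[m,2].min(),1e3*P.reshape(-1,3)[m,2].max()),'tip l %.1f'%(1e3*l[k].max()))
    g=(abs(P.reshape(-1,3)-[.558,.0687,.095])<[.03,.03,.025]).all(1)&(P.reshape(-1,3)[:,2]>.078)
    if g.sum(): Q=P.reshape(-1,3)[g];print('  ring',Q.min(0).round(4),Q.max(0).round(4), 'rel l %.1f w %.1f'%(1e3*((Q.min(0)+Q.max(0))/2-t)@bx,1e3*((Q.min(0)+Q.max(0))/2-t)@by))
E
python3 br.py; python3 - <<'E'
from h import *
plan(.5478,-.076,.0866,np.pi/2+1.5)
grab('wrist','w5')
E
```

```text
side 0.05 36 w -5.4..6.1 z 104.4..111.6 tip l 123.4
side 0.09 62 w -5.2..6.4 z 102.7..111.6 tip l 123.4
  ring [0.54   0.0595 0.0803] [0.5767 0.0797 0.1168] rel l 164.6 w 1.3
wrist 0.05 11 w -6.8..4.8 z 102.8..105.2 tip l 52.4
top none
tcp [ 0.5478 -0.0949  0.0944] phi 3.068 j6 -1.67 grip 0.282 -> turn -0.2 deg, x -18.9 y 1.3 z 7.8 mm
```

View pics/w5.png

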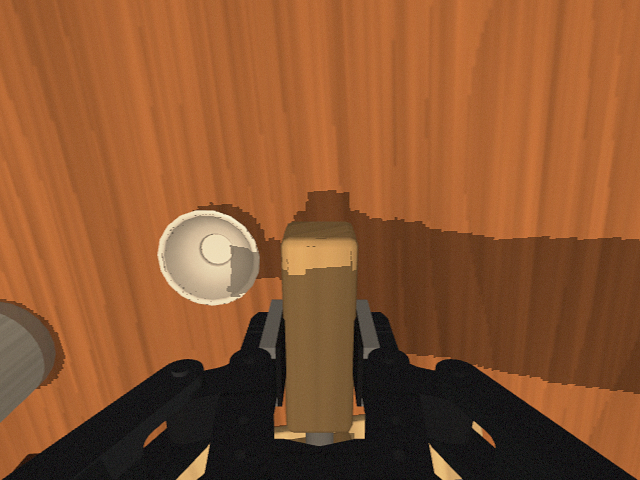

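The wrist view shows the handle at (320,330), held straight between the pads, with the dish clear at (210,257). I'll line up and insert.

Call:
send_rows:
  deltas:
    - [0.1, 0, 0.001, 0.004, 0]
    - [0.1, 0, 0, 0.003, 0]
    - [0.1, 0, 0, 0, 0]
    - [0.1, -0.01, 0, 0, 0]
    - [0.1, 0, 0, 0, 0]

```text
time: 31.5
tcp_pos: [0.5466, -0.0825, 0.0858]
eef_rot: [-2.141, 2.298, 0.001]
wrist_force: [0.1, -0.5, -2.3]
grip_width: 0.288
gripper_force: 88.8
```

```bash
python3 br.py
```

```text
side 0.05 37 w -4.6..5.9 z 95.8..103.7 tip l 121.6
side 0.09 61 w -5.6..6.3 z 95.4..103.1 tip l 121.6
  ring [0.5401 0.0387 0.0783] [0.5768 0.0786 0.1174] rel l 141.7 w -1.8
wrist 0.05 12 w -6.6..5.0 z 93.6..96.5 tip l 52.4
top none
```

Call:
send_rows:
  deltas:
    - [0.1, -0.005, 0, -0.001, 0]
    - [0.1, -0.01, 0, 0, 0]
    - [0.1, -0.01, 0, 0, 0]
    - [0.1, 0, 0, 0, 0]

```text
time: 32.05
tcp_pos: [0.5484, -0.0572, 0.0869]
eef_rot: [-2.142, 2.298, 0.001]
wrist_force: [0.1, -1.0, -0.9]
grip_width: 0.282
gripper_force: 88.8
```

Call:
send_rows:
  deltas:
    - [0.1, -0.01, 0, 0, 0]
    - [0.1, -0.01, 0, 0, 0]
    - [0.1, -0.01, 0, 0, 0]
    - [0.1, -0.01, 0, 0, 0]
    - [0.1, -0.007, 0, 0, 0]
    - [0.1, 0, 0, 0, 0]
    - [0.1, 0, 0, 0, 0]

```text
time: 32.75
tcp_pos: [0.5518, -0.0118, 0.0868]
eef_rot: [2.14, -2.299, 0.0]
wrist_force: [-0.5, -0.1, -2.1]
grip_width: 0.287
gripper_force: 88.8
```

```bash
python3 - <<'E'
from h import *
plan(.558-.0737*.08,.0687-.9973*.08,.0866,np.pi/2+1.497);s=env.get_state();print(s['wrist_force'],s['ft_torque'])
f=grab('side');cv2.imwrite('pics/s6.png',cv2.resize(f['color'][200:400,200:440],None,fx=2.5,fy=2.5))
E
```

```text
tcp [ 0.5518 -0.0118  0.0868] phi 3.070 j6 -1.52 grip 0.287 -> turn 0.1 deg, x -0.7 y -0.3 z 0.2 mm
[-0.54017023 -0.09135159 -2.10062267] [ 0.02512001 -0.00647669 -0.00414337]
```

View pics/s6.png

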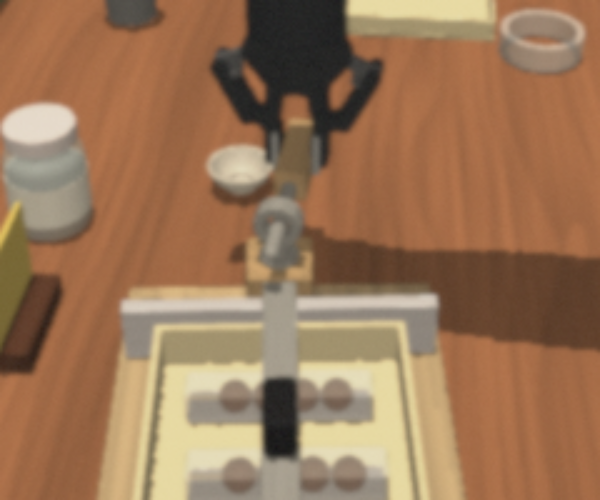

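The rod passes through the ring at (280,225). Now the clockwise sweep.

Call:
send_rows:
  deltas:
    - [0.1, -0.0004, 0.0084, 0, 6]
    - [0.1, -0.0004, 0.0084, 0, 6]
    - [0.1, -0.0004, 0.0084, 0, 6]
    - [0.1, -0.0004, 0.0084, 0, 6]
    - [0.1, -0.0004, 0.0084, 0, 6]
    - [0.1, -0.0004, 0.0084, 0, 6]
    - [0.1, 0, 0, 0, 0]

```text
time: 33.5
tcp_pos: [0.5049, 0.0062, 0.0869]
eef_rot: [1.325, -2.848, 0.001]
wrist_force: [-1.5, -0.3, -1.1]
grip_width: 0.288
gripper_force: 88.8
```

```bash
cat > sw.py <<'E'
from h import *
s=env.get_state();M=R.from_rotvec(s['eef_rot']).as_matrix();d=np.array([.558,.0687])-s['tcp_pos'][:2]
ph=np.arctan2(M[1,1],M[0,1])
print('bar %.3f'%(ph-np.pi/2),'z %.4f'%s['tcp_pos'][2],'ring l %.1f w %.1f'%(-1e3*d@M[:2,0],1e3*d@M[:2,1]),'j6 %.2f'%s['joints'][5],s['wrist_force'].round(1),s['ft_torque'].round(2),s['grip_width'].round(3),'F',s['gripper_force'])
E
python3 sw.py
```

```text
Traceback (most recent call last):
  File "sw.py", line 4, in <module>
    print('bar %.3f'%(ph-np.pi/2),'z %.4f'%s['tcp_pos'][2],'ring l %.1f w %.1f'%(-1e3*d@M[:2,0],1e3*d@M[:2,1]),'j6 %.2f'%s['joints'][5],s['wrist_force'].round(1),s['ft_torque'].round(2),s['grip_width'].round(3),'F',s['gripper_force'])
                                                                                                                                                                                          ^^^^^^^^^^^^^^^^^^^^^
AttributeError: 'float' object has no attribute 'round'
```

```bash
sed -i "s/s\['grip_width'\].round(3)/s['grip_width']/" sw.py; python3 sw.py
```

```text
bar 0.871 z 0.0869 ring l 82.0 w -0.3 j6 -0.86 [-1.5 -0.3 -1.1] [-0.12  0.29  0.13] 0.28836091336788205 F 88.7759792804718
```

Call:
send_rows:
  deltas:
    - [0.1, -0.0006, 0.0085, 0, 6]
    - [0.1, -0.0006, 0.0085, 0, 6]
    - [0.1, -0.0006, 0.0085, 0, 6]
    - [0.1, -0.0006, 0.0085, 0, 6]
    - [0.1, -0.0006, 0.0085, 0, 6]
    - [0.1, -0.0006, 0.0085, 0, 6]
    - [0.1, -0.0006, 0.0085, 0, 6]
    - [0.1, 0, 0, 0, 0]

```text
time: 34.3
tcp_pos: [0.4763, 0.0582, 0.0866]
eef_rot: [0.218, -3.13, 0.0]
wrist_force: [-4.9, 0.0, 2.7]
grip_width: 0.283
gripper_force: 89.3
```

```bash
python3 sw.py
```

```text
bar 0.139 z 0.0866 ring l 82.4 w -0.9 j6 -0.02 [-4.9  0.   2.7] [0.06 0.81 0.21] 0.2825669209324243 F 89.31484937667847
```

Call:
send_rows:
  deltas:
    - [0.1, -0.0008, 0.0084, 0, 6]
    - [0.1, -0.0008, 0.0084, 0, 6]
    - [0.1, -0.0008, 0.0084, 0, 6]
    - [0.1, -0.0008, 0.0084, 0, 6]
    - [0.1, -0.0008, 0.0084, 0, 6]
    - [0.1, -0.0008, 0.0084, 0, 6]
    - [0.1, -0.0008, 0.0084, 0, 6]
    - [0.1, 0, 0, 0, 0]

```text
time: 35.1
tcp_pos: [0.4912, 0.1151, 0.0862]
eef_rot: [-0.916, -2.998, -0.001]
wrist_force: [-6.0, 4.2, 1.0]
grip_width: 0.283
gripper_force: 89.1
```

```bash
python3 sw.py
```

```text
bar -0.593 z 0.0862 ring l 81.3 w -1.1 j6 0.82 [-6.   4.2  1. ] [0.67 1.12 0.16] 0.28332670726597103 F 89.11263942718506
```

Call:
send_rows:
  deltas:
    - [0.1, 0.0004, 0.0084, 0, 6]
    - [0.1, 0, 0.0084, 0, 6]
    - [0.1, 0, 0.0084, 0, 6]
    - [0.1, -0.0004, 0.0084, 0, 6]
    - [0.1, -0.0004, 0.0084, 0, 6]
    - [0.1, -0.0004, 0.0084, 0, 6]
    - [0.1, -0.0004, 0.0084, 0, 6]
    - [0.1, 0, 0, 0, 0]

```text
time: 35.9
tcp_pos: [0.539, 0.1482, 0.086]
eef_rot: [-1.933, -2.473, 0.002]
wrist_force: [-4.0, 4.0, -0.5]
grip_width: 0.283
gripper_force: 89.1
```

```bash
python3 sw.py
```

```text
bar -1.327 z 0.0860 ring l 81.7 w -0.8 j6 1.59 [-4.   4.  -0.5] [ 0.59  0.64 -0.06] 0.28266691406876443 F 89.09504771232605
```

Call:
send_rows:
  deltas:
    - [0.1, 0, 0.0055, 0, 4]
    - [0.1, 0, 0.0057, 0, 4]
    - [0.1, 0, 0.0057, 0, 4]
    - [0.1, 0, 0.0057, 0, 4]
    - [0.1, 0, 0.0057, 0, 4]
    - [0.1, 0, 0.0057, 0, 4]
    - [0.1, 0, 0, 0, 0]

```text
time: 36.6
tcp_pos: [0.5726, 0.1494, 0.086]
eef_rot: [-2.405, -2.019, 0.004]
wrist_force: [-2.6, 0.3, -3.0]
grip_width: 0.283
gripper_force: 88.9
```

```bash
python3 sw.py
```

```text
bar -1.745 z 0.0860 ring l 82.0 w -0.3 j6 2.00 [-2.6  0.3 -3. ] [ 0.11  0.51 -0.09] 0.2829644760439971 F 88.94835948944092
```

Call:
send_rows:
  deltas:
    - [0.1, 0, 0.0042, 0, 3]
    - [0.1, 0, 0.0042, 0, 3]
    - [0.1, 0, 0, 0, 0]

```text
time: 36.9
tcp_pos: [0.5808, 0.1476, 0.0861]
eef_rot: [-2.508, -1.891, 0.004]
wrist_force: [-3.1, -0.4, -3.4]
grip_width: 0.284
gripper_force: 88.8
```

```bash
python3 sw.py
```

```text
bar -1.850 z 0.0861 ring l 82.1 w -0.2 j6 2.10 [-3.1 -0.4 -3.4] [-0.11  0.52 -0.02] 0.28365602869224316 F 88.82110834121704
```

Call:
send_rows:
  deltas:
    - [0.1, 0, 0.0042, 0, 3]
    - [0.1, 0, 0.0028, 0, 2]
    - [0.1, 0, 0, 0, 0]

```text
time: 37.2
tcp_pos: [0.5874, 0.1453, 0.0862]
eef_rot: [2.588, 1.78, -0.004]
wrist_force: [-3.8, -2.7, -4.1]
grip_width: 0.282
gripper_force: 88.8
```

```bash
python3 sw.py
```

```text
bar -1.937 z 0.0862 ring l 82.1 w -0.0 j6 2.18 [-3.8 -2.7 -4.1] [-0.29  0.55 -0.11] 0.2821531700122949 F 88.76314043998718
```

Call:
send_rows:
  deltas:
    - [0.1, 0, 0.0042, 0, 3]
    - [0.1, 0, 0.0042, 0, 3]
    - [0.1, 0, 0, 0, 0]

```text
time: 37.5
tcp_pos: [0.5945, 0.1422, 0.086]
eef_rot: [-2.677, -1.644, 0.006]
wrist_force: [-4.5, -2.6, -4.5]
grip_width: 0.284
gripper_force: 89.0
```

```bash
python3 sw.py; python3 - <<'E'
from h import *
f=grab('top');P=cloud(f)
print(rect(P,.104,.12,(.53,.59,.045,.1)),rect(P,.098,.12,(.53,.59,.04,.1)))
cv2.imwrite('pics/t7.png',cv2.resize(f['color'][190:290,200:320],None,fx=5,fy=5))
E
```

```text
bar -2.040 z 0.0860 ring l 82.1 w 0.7 j6 2.28 [-4.5 -2.6 -4.5] [-0.36  0.75  0.6 ] 0.28391258467360514 F 89.03144717216492
(array([563.7,  73.2]), array([47. , 26.4]), np.float32(0.609), 108, np.float64(110.1)) (array([559.7,  70. ]), array([66.9, 29.8]), np.float32(0.718), 191, np.float64(106.2))
```

View pics/t7.png

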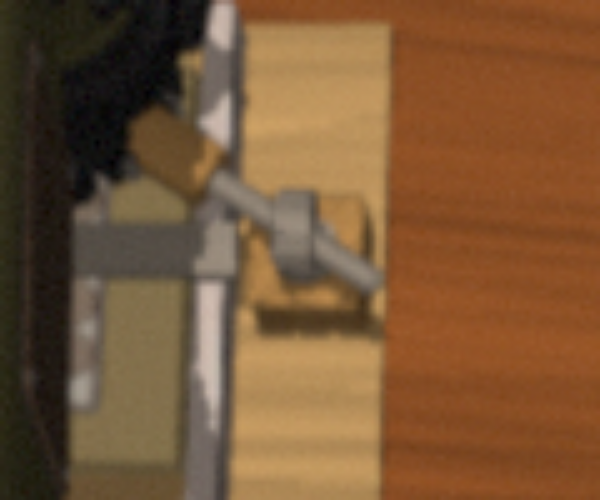

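The ring at (295,232) lies square to the board, and the bar leans by its full play. The twist rose to 0.6 N m, which points to the end stop. I'll give one small extra push to confirm.

Call:
send_rows:
  deltas:
    - [0.1, 0, 0.0025, 0, 2]
    - [0.1, 0, 0, 0, 0]
    - [0.1, 0, 0, 0, 0]

```text
time: 37.85
tcp_pos: [0.5965, 0.1412, 0.0861]
eef_rot: [2.703, 1.6, -0.006]
wrist_force: [-3.1, -2.6, -3.9]
grip_width: 0.281
gripper_force: 89.2
```

```bash
python3 sw.py
```

```text
bar -2.073 z 0.0861 ring l 82.0 w 1.1 j6 2.31 [-3.1 -2.6 -3.9] [-0.42  0.73  1.02] 0.28108530243689095 F 89.17447686195374
```

Call:
send_rows:
  deltas:
    - [0.1, -0.0003, -0.006, 0, -4.6]
    - [0.1, -0.0003, -0.0062, 0, -4.6]
    - [0.1, -0.0003, -0.0064, 0, -4.6]
    - [0.1, -0.0003, -0.0064, 0, -4.6]
    - [0.1, 0, 0, 0, 0]
    - [0.1, 0, 0, 0, 0]

```text
time: 38.45
tcp_pos: [0.5755, 0.1507, 0.0875]
eef_rot: [2.419, 2.004, 0.003]
wrist_force: [-1.4, 0.4, -0.7]
grip_width: 0.283
gripper_force: 89.3
```

```bash
python3 sw.py; python3 - <<'E'
from h import *
f=grab('top')
cv2.imwrite('pics/t8.png',cv2.resize(f['color'][190:290,200:320],None,fx=5,fy=5))
E
```

```text
bar -1.758 z 0.0875 ring l 83.9 w -2.0 j6 2.01 [-1.4  0.4 -0.7] [ 0.08  0.31 -0.06] 0.2826768589114586 F 89.33363199234009
```

View pics/t8.png

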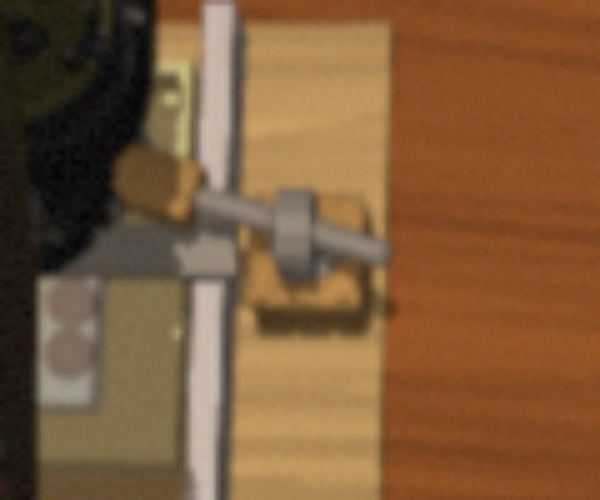

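The ring hasn't moved and the rod is free within its play, running from (200,197) to (385,250). I'll draw it straight out.

Call:
send_rows:
  deltas:
    - [0.1, 0, -0.001, 0, 0]
    - [0.1, 0.008, 0, 0, 0]
    - [0.1, 0.012, 0, 0, 0]
    - [0.1, 0.012, 0, 0, 0]
    - [0.1, 0.012, 0, 0, 0]
    - [0.1, 0.01, 0, 0, 0]
    - [0.1, 0, 0, 0, 0]
    - [0.1, 0, 0, 0, 0]

```text
time: 39.3
tcp_pos: [0.5837, 0.2039, 0.0866]
eef_rot: [2.418, 2.005, -0.001]
wrist_force: [-0.7, -0.2, -1.5]
grip_width: 0.284
gripper_force: 89.4
```

```bash
python3 sw.py; python3 - <<'E'
from h import *
s=env.get_state();t=s['tcp_pos'];M=R.from_rotvec(s['eef_rot']).as_matrix()
P=cloud(grab('top')).reshape(-1,3);q=P-t
l=-(q@M[:,0]);w=q@M[:,1]
k=(l>.05)&(l<.127)&(abs(w)<.012)&(P[:,2]>.085)&(P[:,2]<.11)
print(k.sum(),l[k].max(),np.histogram(l[k],8))
E
```

```text
bar -1.757 z 0.0866 ring l 137.6 w -0.3 j6 2.09 [-0.7 -0.2 -1.5] [-0.   -0.01 -0.02] 0.28447596199090247 F 89.35362339019775
200 0.12697885102155193 (array([28, 24, 25, 26, 26, 23, 27, 21]), array([0.05009875, 0.05970876, 0.06931877, 0.07892879, 0.0885388 ,
       0.09814881, 0.10775882, 0.11736884, 0.12697885]))
```

Call:
send_rows:
  deltas:
    - [0.1, 0.004, 0, 0, 0]
    - [0.1, 0, 0, 0, 0]
    - [0.1, 0, 0, -0.02, 0]
    - [0.1, 0, 0, -0.04, 0]
    - [0.1, 0, 0, -0.04, 0]
    - [0.1, 0, 0, -0.02, 0]
    - [0.1, 0, 0, 0, 0]

```text
time: 40.05
tcp_pos: [0.587, 0.208, 0.2109]
eef_rot: [2.418, 2.002, 0.011]
wrist_force: [0.6, 0.5, -2.1]
grip_width: 0.28
gripper_force: 89.4
```

```bash
python3 sw.py; python3 - <<'E'
from h import *
f=grab('top');P=cloud(f)
print('ring',rect(P,.095,.12,(.53,.59,.04,.1)))
hsv=cv2.cvtColor(f['color'],cv2.COLOR_BGR2HSV)
m=cv2.inRange(hsv,(18,40,90),(40,160,255)); m[:, :455]=0; m[:,535:]=0; m[:230]=0; m[370:]=0
m=cv2.morphologyEx(m,cv2.MORPH_CLOSE,np.ones((9,9)))
c=max(cv2.findContours(m,0,1)[0],key=cv2.contourArea);b=cv2.minAreaRect(c);print(b)
bp=cv2.boxPoints(b);W=np.array([ray(f,u,v,.02) for u,v in bp]);print(W.round(3),W.mean(0).round(4),np.linalg.norm(W-np.roll(W,1,0),axis=1).round(3))
k=(abs(P[...,2]-.004)<.003)&(m>0);print('floor',rect(P,.001,.009,(.3,.65,-.55,-.36),m>0))
E
```

```text
bar -1.758 z 0.2109 ring l 142.3 w -2.5 j6 2.10 [ 0.6  0.5 -2.1] [-0.01  0.04  0.03] 0.2801357162990033 F 89.37258839607239
ring (array([558.2,  68.3]), array([35.4, 15. ]), np.float32(0.094), 134, np.float64(109.1))
((494.06982421875, 306.58123779296875), (53.08761215209961, 102.72945404052734), 4.343239784240723)
[[ 0.364 -0.39   0.02 ]
 [ 0.589 -0.395  0.02 ]
 [ 0.593 -0.512  0.02 ]
 [ 0.368 -0.503  0.02 ]] [ 0.4788 -0.4497  0.02  ] [0.113 0.225 0.117 0.225]
floor (array([ 480.9, -451.9]), array([ 99.5, 226.1]), np.float32(-0.013), 3473, np.float64(3.9))
```

```bash
python3 - <<'E'
from h import *
plan(.40,-.30,.19,-.187)
E
```

```text
tcp [0.5857 0.2076 0.2083] phi -0.188 j6 2.10 grip 0.284 -> turn -0.0 deg, x -533.3 y -88.1 z 18.3 mm
```

Call:
send_rows:
  deltas:
    - [0.1, -0.02, -0.004, 0, 0]
    - [0.1, -0.036, -0.006, 0, 0]
    - [0.1, -0.036, -0.006, 0, 0]
    - [0.1, -0.036, -0.006, 0, 0]
    - [0.1, -0.036, -0.006, 0, 0]
    - [0.1, -0.036, -0.006, 0, 0]
    - [0.1, -0.036, -0.006, 0, 0]
    - [0.1, -0.036, -0.006, 0, 0]

```text
time: 40.9
tcp_pos: [0.4865, -0.0524, 0.2045]
eef_rot: [-2.417, -2.002, 0.004]
wrist_force: [0.2, 0.5, -1.0]
grip_width: 0.283
gripper_force: 89.4
```

Call:
send_rows:
  deltas:
    - [0.1, -0.036, -0.006, 0, 0]
    - [0.1, -0.036, -0.006, 0, 0]
    - [0.1, -0.036, -0.006, 0, 0]
    - [0.1, -0.036, -0.006, 0, 0]
    - [0.1, -0.036, -0.006, 0, 0]
    - [0.1, -0.036, -0.006, 0, -8.3]
    - [0.1, -0.03, -0.006, 0, -8.3]
    - [0.1, 0, 0, 0, -8.3]

```text
time: 41.7
tcp_pos: [0.4039, -0.2891, 0.2045]
eef_rot: [-1.927, -2.477, 0.002]
wrist_force: [0.3, 0.3, -1.2]
grip_width: 0.281
gripper_force: 89.4
```

Call:
send_rows:
  deltas:
    - [0.1, 0, 0, 0, -8.3]
    - [0.1, 0, 0, 0, -8.3]
    - [0.1, 0, 0, 0, -8.3]
    - [0.1, 0, 0, 0, -8.3]
    - [0.1, 0, 0, 0, -8.3]
    - [0.1, 0, 0, 0, -8.3]
    - [0.1, 0, 0, 0, -8.3]
    - [0.1, 0, 0, 0, -8.3]

```text
time: 42.5
tcp_pos: [0.4045, -0.2856, 0.2044]
eef_rot: [-0.249, -3.128, -0.003]
wrist_force: [0.1, -0.3, -2.2]
grip_width: 0.284
gripper_force: 89.4
```

Call:
send_rows:
  deltas:
    - [0.1, 0, 0, 0, -8.2]
    - [0.1, 0, 0, 0, 0]
    - [0.1, 0, 0, 0, 0]

```text
time: 42.8
tcp_pos: [0.4051, -0.2859, 0.2053]
eef_rot: [-0.038, -3.139, -0.003]
wrist_force: [0.2, 0.7, -1.2]
grip_width: 0.283
gripper_force: 89.4
```

```bash
python3 - <<'E'
from h import *
plan(.438,-.449,.01,1.55);print(env.get_state()['gripper_force'])
E
```

```text
tcp [ 0.4051 -0.2859  0.2053] phi 1.546 j6 -0.59 grip 0.283 -> turn -0.2 deg, x -36.3 y -162.4 z 195.3 mm
89.37241315841675
```

Call:
send_rows:
  deltas:
    - [0.1, -0.009, -0.036, 0, -0.2]
    - [0.1, -0.009, -0.042, 0, 0]
    - [0.1, -0.009, -0.042, 0, 0]
    - [0.1, -0.009, -0.042, 0.02, 0]
    - [0.1, 0, 0, 0.04, 0]
    - [0.1, 0, 0, 0.04, 0]
    - [0.1, 0, 0, 0.03, 0]
    - [0.1, 0, 0, 0, 0]

```text
time: 43.6
tcp_pos: [0.4354, -0.4457, 0.071]
eef_rot: [-0.032, -3.133, -0.013]
wrist_force: [-0.7, 1.2, -1.8]
grip_width: 0.284
gripper_force: 89.4
```

```bash
python3 - <<'E'
from h import *
f=grab('wrist','w9');P=cloud(f)
plan(.438,-.449,.0095,1.55);print('floor',rect(P,.001,.008,(.3,.65,-.55,-.36)),'rim',rect(P,.02,.03,(.3,.65,-.53,-.38)))
E
```

```text
tcp [ 0.437  -0.4472  0.0741] phi 1.551 j6 -0.78 grip 0.281 -> turn 0.1 deg, x -1.1 y -1.8 z 64.6 mm
floor (array([ 451.5, -454.8]), array([295.5, 189.6]), np.float32(0.002), 27665, np.float64(3.3)) rim (array([ 399.7, -442.6]), array([123.8, 181. ]), np.float32(-0.016), 9374, np.float64(24.4))
```

View pics/w9.png

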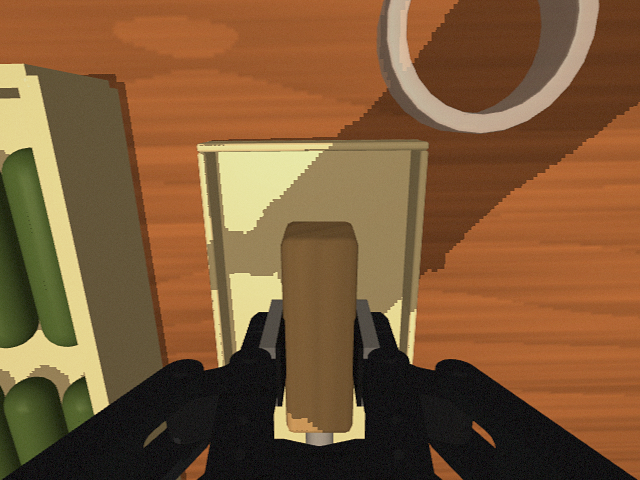

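The handle at (319,330) is centred between the tray walls (about 210 to 420), with room behind it. I'll lower and release.

Call:
send_rows:
  deltas:
    - [0.1, -0.001, 0, 0.02, 0]
    - [0.1, 0, 0, 0.02, 0]
    - [0.1, 0, 0, 0.015, 0]
    - [0.1, 0, 0, 0.007, 0]
    - [0.1, 0, 0, 0, 0]
    - [0.1, 0, 0, 0, 0]

```text
time: 44.25
tcp_pos: [0.4409, -0.45, 0.0164]
eef_rot: [0.028, 3.14, -0.003]
wrist_force: [0.5, -0.0, -1.0]
grip_width: 0.283
gripper_force: 89.5
```

```bash
python3 - <<'E'
from h import *
plan(.438,-.449,.0095,1.55);print(env.get_state()['wrist_force'])
E
```

```text
tcp [ 0.4409 -0.45    0.0164] phi 1.553 j6 -0.78 grip 0.283 -> turn 0.2 deg, x 2.9 y 0.9 z 6.9 mm
[ 0.53424359 -0.03857088 -1.03182666]
```

Call:
send_rows:
  deltas:
    - [0.1, 0.002, 0, 0.004, 0]
    - [0.1, 0, 0, 0.003, 0]
    - [0.1, 0, 0, 0, 0]
    - [0.4, 0, 0, 0, 0]
    - [0.55, 0, 0, 0, 0]
    - [0.55, 0, 0, 0, 0]
    - [0.55, 0, 0, -0.01, 0]
    - [0.55, 0, 0, -0.03, 0]
  newtons: 40

```text
time: 45.05
tcp_pos: [0.436, -0.447, 0.0457]
eef_rot: [-0.028, -3.137, -0.007]
wrist_force: [-0.1, 0.1, -0.2]
grip_width: 0.546
gripper_force: 0.0
```

Call:
send_rows:
  deltas:
    - [0.55, 0, 0, -0.04, 0]
    - [0.55, 0, 0, -0.04, 0]
    - [0.55, 0, 0, -0.04, 0]
    - [0.55, 0.02, 0, -0.04, 0]
    - [0.55, 0.04, 0.02, 0, 0]
    - [0.55, 0.04, 0.02, 0, 0]
    - [0.55, 0.02, 0, 0, 0]
    - [0.55, 0, 0, 0, 0]

```text
time: 45.85
tcp_pos: [0.3161, -0.4058, 0.209]
eef_rot: [-0.031, -3.141, 0.0]
wrist_force: [-0.2, 0.1, 0.1]
grip_width: 0.55
gripper_force: 0.0
```

```bash
python3 - <<'E'
from h import *
print(env.get_state()['tcp_pos'])
f=grab('top','t10');P=cloud(f)
print('bar',rect(P,.022,.035,(.37,.5,-.48,-.42)))
print('tray packs');packs(P,(.42,.64,.1,.4),.03,.044)
print('ring',rect(P,.095,.12,(.53,.59,.04,.1)))
g=rect(P,.08,.105,(.48,.6,.2,.3));print('grip cx',(np.array(g[0])/1e3-CO)@[np.cos(CY),np.sin(CY)])
E
```

```text
[ 0.31613044 -0.4058173   0.20895912]
bar (array([ 434.7, -450.1]), array([ 56.2, 129.3]), np.float32(-0.024), 509, np.float64(28.8))
tray packs
[603.7 253.2] [ 93.  248.5] -1.472 426 38.6
[575.5 298.8] [43.  57.8] -1.479 359 38.1
[496.5 305.1] [59.5 27.5] 0.083 328 38.2
[490.6 264.9] [79.1 27.9] 0.24 421 38.1
[511.4 170.8] [56.6 27.5] 0.107 311 38.0
ring (array([557.7,  68.1]), array([34.1, 15.5]), np.float32(0.101), 133, np.float64(109.8))
grip cx -0.0008574509356185385
```

View pics/t10.png

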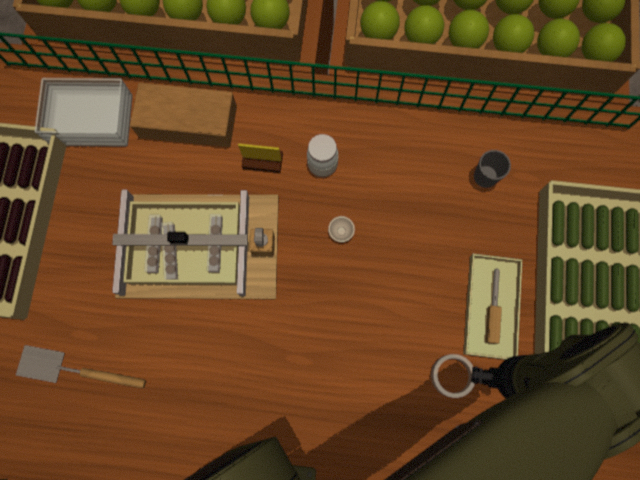

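The bar lies in the tool tray at (495,305), the lock bar is over the middle of the tray and the ring is square. But the middle pack has been knocked towards the left one: it is now at about (170,250). I'll measure how it lies.

```bash
python3 - <<'E'
from h import *
P=cloud(grab('top'));C=P[...,:2]-CO;c,s=np.cos(CY),np.sin(CY)
X=C[...,0]*c+C[...,1]*s;Y=-C[...,0]*s+C[...,1]*c
for x in np.arange(-.08,.08,.01):
    k=(abs(X-x)<.003)&(abs(Y)<.105)&(P[...,2]>.034)&(P[...,2]<.044)
    y=np.sort(Y[k]*1e3)
    if len(y): print(round(x*1e3),[(a[0].round(),a[-1].round()) for a in np.split(y,np.where(np.diff(y)>2.5)[0]+1)], 'z %.1f'%(P[...,2][k].max()*1e3))
E
```

```text
-80 [(np.float64(11.0), np.float64(36.0))] z 41.9
-70 [(np.float64(12.0), np.float64(22.0)), (np.float64(24.0), np.float64(32.0)), (np.float64(35.0), np.float64(35.0)), (np.float64(66.0), np.float64(66.0))] z 43.4
-60 [(np.float64(-81.0), np.float64(-57.0)), (np.float64(12.0), np.float64(24.0)), (np.float64(27.0), np.float64(36.0)), (np.float64(53.0), np.float64(69.0)), (np.float64(71.0), np.float64(81.0))] z 43.7
-50 [(np.float64(-81.0), np.float64(-56.0)), (np.float64(13.0), np.float64(39.0)), (np.float64(55.0), np.float64(68.0)), (np.float64(71.0), np.float64(79.0))] z 43.4
-40 [(np.float64(-81.0), np.float64(-56.0)), (np.float64(16.0), np.float64(41.0)), (np.float64(54.0), np.float64(74.0)), (np.float64(77.0), np.float64(80.0))] z 43.8
-30 [(np.float64(-80.0), np.float64(-76.0)), (np.float64(-74.0), np.float64(-56.0)), (np.float64(17.0), np.float64(41.0)), (np.float64(55.0), np.float64(59.0)), (np.float64(62.0), np.float64(79.0))] z 42.8
-20 [(np.float64(-81.0), np.float64(-58.0)), (np.float64(17.0), np.float64(24.0)), (np.float64(27.0), np.float64(41.0)), (np.float64(55.0), np.f
[... 392 characters left out ...]
t64(47.0), np.float64(47.0)), (np.float64(56.0), np.float64(63.0)), (np.float64(66.0), np.float64(77.0)), (np.float64(81.0), np.float64(81.0))] z 42.9
30 [(np.float64(-81.0), np.float64(-57.0)), (np.float64(23.0), np.float64(50.0)), (np.float64(54.0), np.float64(62.0)), (np.float64(65.0), np.float64(79.0))] z 43.7
40 [(np.float64(-81.0), np.float64(-77.0)), (np.float64(-74.0), np.float64(-56.0)), (np.float64(26.0), np.float64(51.0)), (np.float64(53.0), np.float64(80.0))] z 43.9
50 [(np.float64(-80.0), np.float64(-58.0)), (np.float64(-56.0), np.float64(-55.0)), (np.float64(53.0), np.float64(81.0))] z 43.0
60 [(np.float64(-82.0), np.float64(-58.0)), (np.float64(54.0), np.float64(79.0))] z 42.9
```

The middle pack is still flat and inside the tray, but about 8° skewed. I'll nudge its near end straight with closed fingers, clear of the lock bar.

```bash
python3 - <<'E'
from h import *
x,y=car(-.066,-.022);print(x,y)
plan(x,y,.15,np.pi/2+CY)
E
```

```text
0.4764117830536436 0.21403060948744002
tcp [ 0.3191 -0.4074  0.2088] phi 1.552 j6 -0.89 grip 0.553 -> turn -7.0 deg, x -220.4 y 602.0 z 58.8 mm
```

Call:
send_rows:
  deltas:
    - [0, 0, 0.01, 0, -7]
    - [0, -0.013, 0.036, 0, 0]
    - [0, -0.013, 0.036, 0, 0]
    - [0, -0.013, 0.036, 0, 0]
    - [0, -0.013, 0.036, 0, 0]
    - [0, -0.013, 0.036, 0, 0]
    - [0, -0.013, 0.036, 0, 0]
    - [0, -0.013, 0.036, 0, 0]

```text
time: 46.75
tcp_pos: [0.3852, -0.1353, 0.2083]
eef_rot: [-0.165, 3.136, -0.0]
wrist_force: [0.2, -0.5, -0.8]
grip_width: 0.0
gripper_force: 0.0
```

Call:
send_rows:
  deltas:
    - [0, -0.013, 0.036, 0, 0]
    - [0, -0.013, 0.036, 0, 0]
    - [0, -0.013, 0.036, 0, 0]
    - [0, -0.013, 0.036, 0, 0]
    - [0, -0.013, 0.036, 0, 0]
    - [0, -0.013, 0.036, 0, 0]
    - [0, -0.013, 0.036, 0, 0]
    - [0, 0, 0, 0, 0]

```text
time: 47.55
tcp_pos: [0.4503, 0.1283, 0.2081]
eef_rot: [-0.174, 3.134, 0.004]
wrist_force: [-1.1, -0.5, 0.5]
grip_width: -0.002
gripper_force: 0.0
```

Call:
send_rows:
  deltas:
    - [0, -0.013, 0.036, 0, 0]
    - [0, -0.01, 0.02, 0, 0]
    - [0, 0, 0, 0, 0]
    - [0, 0, 0, 0, 0]

```text
time: 47.95
tcp_pos: [0.4647, 0.1814, 0.2076]
eef_rot: [0.165, -3.137, 0.001]
wrist_force: [-0.7, 0.1, -0.4]
grip_width: 0.001
gripper_force: 0.0
```

```bash
python3 - <<'E'
from h import *
x,y=car(-.066,-.022)
plan(x,y,.08,np.pi/2+CY)
E
```

```text
tcp [0.4647 0.1814 0.2076] phi 1.676 j6 0.27 grip 0.001 -> turn 0.1 deg, x -15.1 y 31.3 z 127.6 mm
```

Call:
send_rows:
  deltas:
    - [0, -0.015, 0.03, 0.02, 0]
    - [0, 0, 0, 0.03, 0]
    - [0, 0, 0, 0.03, 0]
    - [0, 0, 0, 0.03, 0]
    - [0, 0, 0, 0.01, 0]
    - [0, 0, 0, 0, 0]
    - [0, 0, 0, 0, 0]

```text
time: 48.65
tcp_pos: [0.477, 0.2125, 0.0889]
eef_rot: [-0.163, 3.136, 0.001]
wrist_force: [0.5, 0.9, -0.4]
grip_width: -0.001
gripper_force: 0.0
```

```bash
cat > pk.py <<'E'
from h import *
x,y=car(-.066,-.022)
plan(x,y,.024,np.pi/2+CY)
f=grab('side');P=cloud(f);C=P[...,:2]-CO;c,s=np.cos(CY),np.sin(CY)
X=C[...,0]*c+C[...,1]*s;Y=-C[...,0]*s+C[...,1]*c
for x in (-.075,-.06,-.05,-.04,-.03,.02,.03,.04,.05):
    k=(abs(X-x)<.003)&(abs(Y-.02)<.03)&(P[...,2]>.036)&(P[...,2]<.046)
    y=Y[k]*1e3
    if len(y): print(round(x*1e3),y.min().round(1),y.max().round(1),len(y))
k=(abs(X+.066)<.02)&(abs(Y+.02)<.05)&(P[...,2]>.06)&(P[...,2]<.12)
if k.sum():print('fingers Y',Y[k].min(),Y[k].max(),P[...,2][k].min())
E
python3 pk.py
```

```text
tcp [0.477  0.2125 0.0889] phi 1.674 j6 0.32 grip -0.001 -> turn 0.0 deg, x 0.4 y 1.6 z 64.9 mm
-75 11.0 37.3 58
-60 13.7 39.2 57
-50 14.3 40.7 56
-40 17.5 41.5 57
-30 16.7 42.6 57
20 23.2 48.9 63
30 25.3 49.7 61
40 24.8 49.9 54
fingers Y -0.020795248556749416 -0.009322416777536594 0.09155343221191481
```

Call:
send_rows:
  deltas:
    - [0, 0, 0, 0.02, 0]
    - [0, 0, 0, 0.025, 0]
    - [0, 0, 0, 0.017, 0]
    - [0, 0, 0, 0.003, 0]
    - [0, 0, 0, 0, 0]
    - [0, 0, 0.012, 0, 0]
    - [0, 0, 0.006, 0, 0]
    - [0, 0, 0, 0, 0]

```text
time: 49.5
tcp_pos: [0.4753, 0.2324, 0.0239]
eef_rot: [-0.166, 3.135, 0.002]
wrist_force: [-0.7, 0.1, 0.2]
grip_width: 0.003
gripper_force: 0.0
```

Call:
send_rows:
  deltas:
    - [0, 0, 0.004, 0, 0]
    - [0, 0, 0.003, 0, 0]
    - [0, 0, 0.003, 0, 0]
    - [0, 0, 0.003, 0, 0]
    - [0, 0, 0, 0, 0]
    - [0, 0, 0, 0, 0]

```text
time: 50.1
tcp_pos: [0.4731, 0.2438, 0.0228]
eef_rot: [-0.164, 3.137, 0.0]
wrist_force: [0.5, -0.5, 0.3]
grip_width: -0.003
gripper_force: 0.0
```

```bash
python3 pk.py
```

```text
tcp [0.4731 0.2438 0.0228] phi 1.675 j6 0.37 grip -0.003 -> turn 0.1 deg, x -0.3 y -29.9 z -1.2 mm
-75 12.5 46.8 73
-60 12.7 47.9 72
-50 22.8 46.9 58
-40 22.8 47.7 59
-30 21.8 48.0 61
20 22.3 48.7 62
30 23.3 49.5 57
40 24.4 49.4 60
50 39.3 46.6 5
fingers Y 0.000807693885436507 0.029858722161464228 0.06803785114653815
```

Nearly straight now (about 0.01 rad). I'll back off, lift away and check.

Call:
send_rows:
  deltas:
    - [0, 0, -0.006, 0, 0]
    - [0, 0, -0.008, 0, 0]
    - [0, 0, 0, -0.03, 0]
    - [0, 0, 0, -0.04, 0]
    - [0, 0, 0, -0.04, 0]
    - [0, 0, 0, -0.04, 0]
    - [0, 0.02, -0.03, 0, 0]
    - [0, 0.02, -0.04, 0, 0]

```text
time: 50.95
tcp_pos: [0.4436, 0.156, 0.1746]
eef_rot: [-0.167, 3.132, 0.002]
wrist_force: [0.6, -0.9, 0.4]
grip_width: 0.004
gripper_force: 0.0
```

Call:
send_rows:
  deltas:
    - [0, 0.02, -0.04, 0, 0]
    - [0, 0.02, -0.04, 0, 0]
    - [0, 0.02, -0.04, 0, 0]
    - [0, 0.01, -0.04, 0, 0]
    - [0, 0, -0.04, 0, 0]
    - [0, 0, -0.03, 0, 0]
    - [0, 0, 0, 0, 0]
    - [0, 0, 0, 0, 0]

```text
time: 51.75
tcp_pos: [0.3957, -0.0808, 0.1727]
eef_rot: [0.16, -3.137, -0.001]
wrist_force: [0.0, 0.2, 0.1]
grip_width: 0.001
gripper_force: 0.0
```

```bash
python3 pk.py; python3 - <<'E'
from h import *
f=grab('top','t11');P=cloud(f)
print('ring',rect(P,.095,.12,(.53,.59,.04,.1)))
g=rect(P,.08,.105,(.48,.6,.2,.3));print('grip cx',(np.array(g[0])/1e3-CO)@[np.cos(CY),np.sin(CY)])
E
```

```text
tcp [ 0.3957 -0.0808  0.1727] phi 1.673 j6 -0.30 grip 0.001 -> turn -0.1 deg, x -110.6 y 285.0 z 148.7 mm
-75 21.2 46.7 59
-60 23.5 47.4 56
-50 22.9 47.5 58
-40 22.1 48.5 60
-30 21.7 48.7 59
20 21.5 49.4 58
30 23.3 49.0 61
40 25.0 48.9 60
50 38.9 46.1 5
ring (array([557.8,  68.4]), array([34.3, 15.7]), np.float32(0.098), 131, np.float64(109.0))
grip cx -0.0009466391568733205
```

View pics/t11.png

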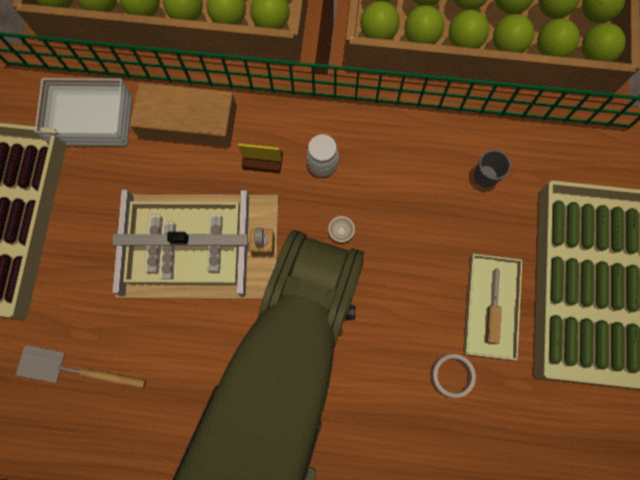

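The three packs at (153,245), (168,250) and (215,243) are parallel under the lock bar. The ring at (260,238) is tight, the turning bar lies in the tool tray at (495,305), and nothing else has moved.

```bash
python3 -c "
from cell import env
print(env.finish_job())"
```

```text
the job is handed in; nothing more can be done
None
```

The job is done and handed in: three packs lie side by side in the carrier's tray under the closed lock bar, the ring bolt is tight, and the turning bar is flat in the tool tray. The middle pack got knocked after locking, so I nudged it straight before handing in.

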